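# Change the blade of the strip cutter and hang its guards

### The arm

A 7-joint arm with a two-finger parallel gripper is mounted at the origin on the work surface. World frame = base frame: x ahead of the robot, y to its left, z up, the work surface at z = 0. Lengths are in m, angles in rad, forces in N, time in s.
With the tool pointing down it reaches from about 0.4 to 0.9 m from the base axis. Payload 5.6 kg.
Tool frame: the origin (TCP) lies between the finger pads, 19 mm behind the fingertips; this is the grasp point; y points along the fingers, z is the direction in which the jaws open and shut, and the axes are right-handed (so a half turn about y gives the same grasp; the last joint's range is limited). The gripper opens to 92 mm and grips with 3 to 60 N. Pads are 20 mm wide; open, the fingers measure 128 mm over their backs; the gripper's body (75 mm by 189 mm) begins 69 mm behind the grasp point.
Start: joints at [-1.368, 0.468, -0.012, 1.603, 0.006, 1.071, -0.056], TCP at [0.158, 0.63, 0.233] pointing down, gripper open.
Joint ranges: [-2.53, 2.53], [-0.31, 2.02], [-1.57, 1.55], [0.28, 2.44], [-1.29, 4.43], [0.15, 1.84], [-2.92, 2.92]. Speed limits (rad/s): [2.57, 2.57, 3.14, 3.14, 3.14, 3.14, 3.14].

### API

Orientations are given as a 3x3 rotation matrix whose columns are the frame's x, y, z axes.
In Python, from station import env, effector, solver, viewer, workorder, search_frame, tip_of gives the robot as it stands. Calls block until the motion is done:
- env.reach(position, orientation): joint-space move of the TCP to a pose.
- env.movel(position, frame=None, rate=0.15): straight line of the TCP; frame=None keeps the orientation; rate is the mean speed in m/s.
- env.goto_joints(angles): joint-space move.
- effector.release() and effector.grasp(squeeze=None): open the fingers fully, or close them until they stop; squeeze is the grip in N (None keeps the last).
- env.pause(seconds).
- solver.inverse_kinematics(position, orientation): joint angles nearest the present ones, or None.
- env.sense(): the state.
- viewer.read_camera(name): name is "scene" or "side" or "wrist"; returns (picture, depth): 420x560x3 uint8, red, green, blue; 420x560 float32, m along the optical axis (not along the pixel's ray), 0 where there is no reading.
- viewer.camera_info(name): a dict with "intrinsics" (3x3 intrinsics, pixels), "eye" and "rotation" of the camera in the world; the wrist camera has in their place "T_tool_cam" (4x4, takes a point from camera to tool coordinates, whose origin is the TCP and whose axes are the tool frame's). Camera axes: x right, y up, looking along -z (the intrinsics and any distortion apply to the point x, -y, -z); pixel columns grow to the right and rows downward; lengths in m; the calibration is good to about 2 mm. A picture is of the moment at which its call begins: read the wrist's pose just before it. camera_info takes no time and is no camera call.
A pose or a line that the arm cannot do raises env.PlanningError and nothing moves.
- workorder.finish_job(): hands the job in, once; it reports no verdict.
Trained networks look in the newest picture that a camera, given by its name, has taken for a name from the list of things; names that differ only in an ending like _2 or _b are one class to them, and where a whole thing is asked for, a point or a joint stands for the part that bears it (a point fixed in the world has none). Each returns a list of dicts, best first, with "score" (0 to 1); they miss things now and then, are a little off and sometimes report something else, mostly with a low value. They report only what shows in the picture. A call takes as long as a camera call. They do not tell look-alikes from the thing itself.
- search_frame(camera, name): "at" ([x, y, z] in m, in world coordinates, good to about 4 mm: the middle of the surface that is visible of it).
- tip_of(camera, name): "at" ([x, y, z] in m, in world coordinates, good to about 4 mm: a listed point, or the origin of a listed thing).
The state is a dict: "t": time; "joint_positions": joint angles; "joint_velocities": joint speeds; "tau": joint torques, N m; "ee_pos": TCP position; "tcp_rot": TCP orientation; "wrist_force": force on the tool from outside, world axes, zero at the start; "moment": the same for the moment, N m; "gripper_width": finger opening in m.
Only numpy, scipy, OpenCV 4.12 (cv2) and the standard library are available. Lean on these libraries where they do the work, as an engineer would, in place of code of your own. Each camera call takes 0.05 s, during which the arm holds its last target.

### The job

Change the blade of the strip cutter: turn the clamp knob until it clicks open, put the worn blade into the yellow tray, lay the new blade flat and straight along the bed with its notch over the pin, and turn the knob back until it clicks locked over the blade. Then hang every guard plate lying on the bench on a screw of the slanted front, one per screw: wide opening over the screw head, slid straight down the slope until it hangs fully home in the narrow slot. Leave the tip box, the bottle and the scanner where they stand.

Things in the scene. Friction and masses are not known exactly. Their poses are not given: they have to be found in the camera images.
- housing: the cutter's white housing (fixed), 340 mm wide (y), about 165 mm deep and 115 mm high, its slanted black front looks towards the robot. Origin on the bench under the middle of the slanted front, x towards its back, z up
- panel: the slanted black front face of the housing (fixed to it), 150 mm long up the slope and 340 mm wide, leaning back so that it rises at 40 degrees to the bench. Origin in the centre of its face, x straight up the slope, y to the left seen from the robot, z square out of the face (up and towards the robot)
- screw1 (a point): foot of the left (y = +105 mm) screw on the slanted face, in panel axes, 38 mm up the slope from its centre. The screw stands square out of the face: a neck 8 mm in diameter and 8.5 mm long, then a head 18 mm in diameter and 5 mm thick. Axes as panel
- screw2 (a point): foot of the middle (y = 0) screw on the slanted face, in panel axes, 38 mm up the slope from its centre. The screw stands square out of the face: a neck 8 mm in diameter and 8.5 mm long, then a head 18 mm in diameter and 5 mm thick. Axes as panel
- screw3 (a point): foot of the right (y = -105 mm) screw on the slanted face, in panel axes, 38 mm up the slope from its centre. The screw stands square out of the face: a neck 8 mm in diameter and 8.5 mm long, then a head 18 mm in diameter and 5 mm thick. Axes as panel
- guard1: aluminium guard plate 110 x 80 x 5 mm, about 130 g (2 or 3 alike are present), flat on the bench at the start, rib up. Origin: centre of its underside, x along its length to the keyhole end, z out of the rib side. Black grip rib 14 mm wide (y), x = -47 to -5 mm, z = 5 to 36 mm (grip it across y, upright or leaning along x; TCP about x = -24, z = 29 mm). Keyhole: see the slot point
- guard1_slot (a point): point in the narrow slot of guard1, on its underside at x = +38 mm, y = 0: it lies on the screw's foot when the guard hangs fully home. The keyhole goes right through on the centre line: wide opening 24 mm across centred at x = +14 mm, from it a slot 12 mm wide runs to x = +42 mm; so the guard slides 24 mm down the slope. Axes as its body
- guard2: aluminium guard plate 110 x 80 x 5 mm, about 130 g (2 or 3 alike are present), flat on the bench at the start, rib up. Origin: centre of its underside, x along its length to the keyhole end, z out of the rib side. Black grip rib 14 mm wide (y), x = -47 to -5 mm, z = 5 to 36 mm (grip it across y, upright or leaning along x; TCP about x = -24, z = 29 mm). Keyhole: see the slot point
- guard2_slot (a point): point in the narrow slot of guard2, on its underside at x = +38 mm, y = 0: it lies on the screw's foot when the guard hangs fully home. The keyhole goes right through on the centre line: wide opening 24 mm across centred at x = +14 mm, from it a slot 12 mm wide runs to x = +42 mm; so the guard slides 24 mm down the slope. Axes as its body
- guard3: aluminium guard plate 110 x 80 x 5 mm, about 130 g (2 or 3 alike are present), flat on the bench at the start, rib up. Origin: centre of its underside, x along its length to the keyhole end, z out of the rib side. Black grip rib 14 mm wide (y), x = -47 to -5 mm, z = 5 to 36 mm (grip it across y, upright or leaning along x; TCP about x = -24, z = 29 mm). Keyhole: see the slot point
- guard3_slot (a point): point in the narrow slot of guard3, on its underside at x = +38 mm, y = 0: it lies on the screw's foot when the guard hangs fully home. The keyhole goes right through on the centre line: wide opening 24 mm across centred at x = +14 mm, from it a slot 12 mm wide runs to x = +42 mm; so the guard slides 24 mm down the slope. Axes as its body
- bed: blade bed (fixed): dark steel bar 116 mm long (x), 24 mm wide (y), its top 30 mm above the bench, on an aluminium base plate 205 x 80 x 8 mm; a blade overhangs the bar by 8 mm on either side. Origin on the bench under the centre of the bar, x along the bar towards the pin, z up. A seated blade has its origin 30 mm above this origin and the same axes
- pin (a point): foot of the locating pin on top of the bar, 44 mm from the bed's origin towards +x; the pin is 8 mm in diameter and 12 mm high. Axes as bed
- clamp (a joint): angle of the black clamp knob at the -x end of the bed: 0 rad = locked, steel tongue along the bed over the blade's plain end; 1.4 = open, tongue aside, blade free. Opens counter-clockwise seen from above; stops at 0 and 1.4. A spring detent resists with up to about 0.2 N m until 0.7 rad, then clicks over and pushes on. Locked: below 0.3, open: above 1.1
- clamp_grip (a point): grip point of the knob on its upright axis, 90 mm from the bed's origin, 64 mm above the bench; x along tongue and grip bar, turns with the knob, z up. Grip bar 50 mm long (x), 14 mm wide (y), 49 to 75 mm above the bench; tongue 16 mm wide, reaching 52 mm from the axis, 40 to 46 mm above the bench (2 mm over a seated blade)
- worn_blade: the worn blade, in the bed under the locked clamp at the start. A steel blade 120 x 40 x 8 mm, about 250 g. Origin: centre of its underside; x along its length towards its notched end, z up. In the +x end there is an open U notch 11 mm wide (y) and 24 mm deep, from x = +36 to +60 mm, right through the thickness
- new_blade: the new blade, lying flat on the bench among the guards at the start. A steel blade 120 x 40 x 8 mm, about 250 g. Origin: centre of its underside; x along its length towards its notched end, z up. In the +x end there is an open U notch 11 mm wide (y) and 24 mm deep, from x = +36 to +60 mm, right through the thickness
- new_blade_notch (a point): point on the underside of the new blade, in its notch at x = +44 mm, y = 0: it lies on pin when the blade is seated. Axes as its body
- tray: open yellow tray for used blades (fixed), 190 x 120 mm outside, 30 mm high, walls and floor about 4 mm. Origin: centre of its underside, x along the 190 mm length, z up
- tip_box: pipette tip box with a purple lid, 82 x 122 mm, 75 mm high, a bystander. Origin: centre of its underside
- reagent: amber reagent bottle, 60 mm in diameter, 130 mm high, a bystander. Origin: centre of its underside
- scanner: black barcode scanner lying down, about 145 x 55 mm, 40 mm high, a bystander. Origin on its underside
Mind the look-alikes: they are no part of the job. Leave any green or red look-alike of the guard2 alone.

How it is judged:
By the outcome, as a careful person would: the job done as asked, in the order asked, and still so for the second after the job is handed in, with the robot touching nothing.
Of guard1, guard2, guard3 only 2 to 3 are there at a start; the rules pass over those that are not, and their reading is None.
At some moment in a run one of guard1, guard2, guard3 may be knocked a few centimetres aside while the robot is not near it.
It also fails if it takes over 210 s, if anything falls off the work surface, if the arm or the gripper's body presses on something with over 40 N, if the wrist force passes 120 N, or if a joint passes its speed limit or range.

## Working session

There is one attempt and no reset: what is moved stays moved. The work goes in short steps, each a Python script; the robot and the scene stay as the last script left them, time stands still between calls to the robot, and variables do not carry over. Pictures are saved under pics/ and viewed, and the job is handed in when it is done.

```bash
ls; mkdir -p pics; cat > h.py <<'E'
import numpy as np, cv2
from station import env, effector, solver, viewer, workorder, search_frame, tip_of
np.set_printoptions(precision=4,suppress=True)
def snap(cam,fn):
    s=env.sense()
    p,d=viewer.read_camera(cam)
    cv2.imwrite('pics/'+fn,p[:,:,::-1])
    ci=viewer.camera_info(cam)
    if 'eye' in ci:
        R=np.array(ci['rotation']);t=np.array(ci['eye'])
    else:
        T=np.array(ci['T_tool_cam']);Rt=np.array(s['tcp_rot'])
        R=Rt@T[:3,:3];t=Rt@T[:3,3]+np.array(s['ee_pos'])
    K=np.array(ci['intrinsics'])
    h,w=d.shape
    u,v=np.meshgrid(np.arange(w),np.arange(h))
    x=(u-K[0,2])/K[0,0]*d;y=(v-K[1,2])/K[1,1]*d
    P=np.stack([x,-y,-d],-1)@R.T+t
    P[d==0]=np.nan
    return p,d,P
E
python3 - <<'E'
from h import *
for c in ['scene','side','wrist']:
    p,d,P=snap(c,c+'0.png'); ci=viewer.camera_info(c); print(c,ci)
    np.save('pics/P_%s.npy'%c,P)
    for n in ['guard1','guard1_slot','new_blade','new_blade_notch','worn_blade','bed','pin','clamp_grip','tray','housing','panel','screw1','screw2','screw3','tip_box','reagent','scanner']:
        if c=='wrist': continue
        print(n,[(np.round(r['at'],4),round(r['score'],2)) for r in tip_of(c,n)][:6])
s=env.sense();print(s)
E
```

```text
pics
scene {'intrinsics': array([[441.4705,   0.    , 274.7535],
       [  0.    , 441.4705, 213.3651],
       [  0.    ,   0.    ,   1.    ]]), 'eye': array([1.321 , 0.6657, 1.1909]), 'rotation': array([[-0.6088, -0.5715,  0.5502],
       [ 0.7931, -0.4217,  0.4395],
       [-0.0191,  0.7039,  0.71  ]])}
guard1 []
guard1_slot []
new_blade []
new_blade_notch []
worn_blade []
bed []
pin []
clamp_grip []
tray []
housing []
panel []
screw1 []
screw2 []
screw3 []
tip_box []
reagent []
scanner []
side {'intrinsics': array([[448.6905,   0.    , 282.5924],
       [  0.    , 448.6905, 211.0302],
       [  0.    ,   0.    ,   1.    ]]), 'eye': array([-0.1094, -0.6502,  0.9861]), 'rotation': array([[ 0.7301,  0.5018, -0.464 ],
       [-0.6833,  0.5451, -0.4857],
       [ 0.0092,  0.6716,  0.7408]])}
guard1 [(array([ 0.4165,  0.1278, -0.0001]), 0.87), (array([ 0.3864,  0.3011, -0.0009]), 0.84), (array([ 0.4257, -0.1565,  0.0016]), 0.82), (array([ 0.643 , -0.4368,  0.0004]), 0.77), (array([ 0.5737, -0.1693,  0.0289]), 0.72), (array([ 0.1669, -0.3213, -0.0003]), 0.64)]
guard1_slot [(array([ 0.421
[... 1623 characters left out ...]
5, -0.9686, -0.15  ],
       [ 1.    , -0.0008, -0.0014,  0.0003],
       [ 0.    ,  0.    ,  0.    ,  1.    ]])}
{'t': 1.85, 'joint_positions': array([-1.368 ,  0.4675, -0.0116,  1.6027,  0.006 ,  1.0714, -0.0563]), 'joint_velocities': array([ 0.0008, -0.002 ,  0.0001,  0.0008,  0.0008, -0.0003, -0.0006]), 'tau': array([ -0.001 , -52.0397,  -0.013 , -24.4057,  -0.0568,   0.0112,
         0.    ]), 'ee_pos': array([0.1582, 0.6305, 0.2333]), 'tcp_rot': array([[ 0.9699,  0.    ,  0.2434],
       [-0.2434, -0.    ,  0.9699],
       [ 0.    , -1.    , -0.    ]]), 'wrist_force': array([ 0.8998, -0.6715,  0.0966]), 'moment': array([ 0.0311,  0.018 , -0.0348]), 'gripper_width': 0.09239874424061732}
```

View pics/scene0.png

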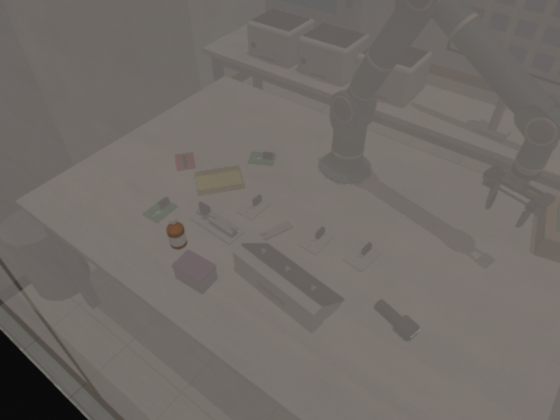

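View pics/side0.png

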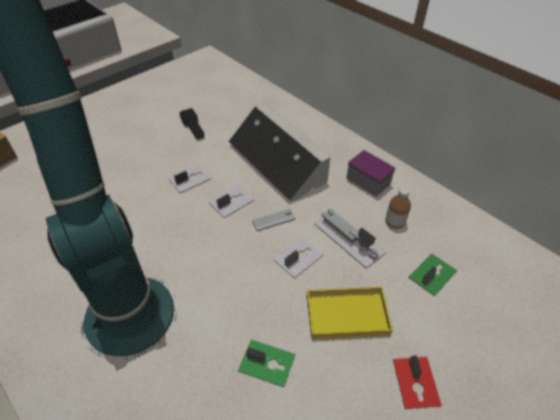

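View pics/wrist0.png

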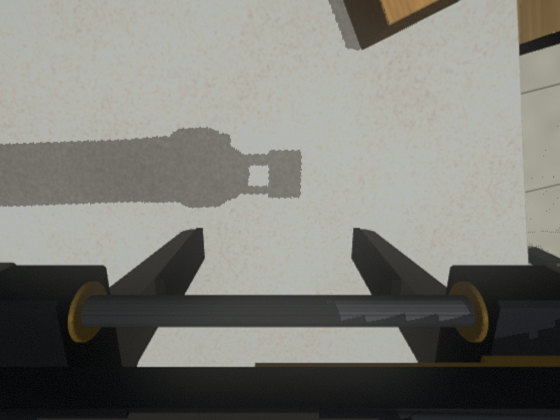

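The side view shows three plain guards at about px (190,178), (230,200) and (298,256). The new blade is at (273,218), and the bed with its knob at (350,235). Green and red look-alikes lie near the tray. The scene camera is hazy. Next I'll look from above with the wrist camera.

```bash
python3 - <<'E'
from h import *
R=np.array([[1,0,0],[0,0,1],[0,-1,0]],float)
# columns x=(1,0,0), y=(0,0,-1), z=(0,1,0)
R=np.column_stack([[1,0,0],[0,0,-1],[0,1,0]]).astype(float)
print(np.linalg.det(R))
for i,(x,y) in enumerate([(0.45,0.22),(0.45,-0.12)]):
    env.reach([x,y,0.40],R)
    s=env.sense();print(s['t'],s['ee_pos'],s['joint_positions'])
    p,d,P=snap('wrist','w1_%d.png'%i); np.save('pics/Pw1_%d.npy'%i,P)
    for n in ['guard1','guard1_slot','new_blade','new_blade_notch','worn_blade','bed','pin','clamp_grip','tray','screw1','panel']:
        print(n,[(np.round(r['at'],4),round(r['score'],2)) for r in tip_of('wrist',n)][:6])
E
```

```text
1.0
3.7667 [0.4496 0.221  0.3996] [-0.7488  0.0698  0.2409  1.7481 -0.0173  1.3264  1.0682]
guard1 [(array([0.4156, 0.1303, 0.0007]), 0.92), (array([ 0.4254, -0.1557,  0.0012]), 0.8), (array([ 0.3862,  0.2979, -0.0012]), 0.64)]
guard1_slot [(array([ 0.4201,  0.2922, -0.0037]), 0.66)]
new_blade [(array([ 0.4642, -0.0105,  0.004 ]), 0.65), (array([0.6585, 0.2734, 0.0899]), 0.46)]
new_blade_notch [(array([ 0.5056, -0.0279, -0.0018]), 0.76)]
worn_blade [(array([ 0.4658, -0.0118,  0.002 ]), 0.58), (array([ 0.5749, -0.1705,  0.0272]), 0.56)]
bed [(array([ 0.5757, -0.1743, -0.0033]), 0.68)]
pin [(array([ 0.5781, -0.1248,  0.0323]), 0.66)]
clamp_grip [(array([ 0.5718, -0.2596,  0.0634]), 0.6)]
tray []
screw1 [(array([0.6565, 0.2722, 0.0884]), 0.68), (array([0.637 , 0.0649, 0.09  ]), 0.65), (array([0.6456, 0.1698, 0.088 ]), 0.55), (array([ 0.4247, -0.1597,  0.0001]), 0.37)]
panel [(array([0.6116, 0.1711, 0.0663]), 0.69)]
5.65 [ 0.4504 -0.1186  0.3999] [-0.4184 -0.0233  0.6038  1.8365  0.0134  1.3243  1.755 ]
guard1 [(array([0.4185, 0.1326, 0.0012]), 0.77), (array([ 0.6476, -0.4373,  0.0054]), 0.74), (array([0.3864, 0.2949, 0.0005]), 0.68), (array([ 0.4232, -0.1582, -0.001 ]), 0.58), (array([ 0.3771, -0.5748, -0.0007]), 0.55)]
guard1_slot [(array([ 0.4195,  0.292 , -0.0019]), 0.63)]
new_blade [(array([ 0.4611, -0.0124,  0.0048]), 0.96)]
new_blade_notch [(array([ 0.5078, -0.0296,  0.0027]), 0.84)]
worn_blade [(array([ 0.5758, -0.1727,  0.0285]), 0.56)]
bed [(array([ 0.5783, -0.1673, -0.0026]), 0.92)]
pin [(array([ 0.5789, -0.1256,  0.035 ]), 0.82)]
clamp_grip [(array([ 0.5759, -0.2583,  0.0645]), 0.81), (array([ 0.7206, -0.2554,  0.0006]), 0.34)]
tray [(array([ 0.3883, -0.3598,  0.0025]), 0.84)]
screw1 [(array([0.6457, 0.1682, 0.0886]), 0.96)]
panel [(array([0.6151, 0.1695, 0.0619]), 0.97), (array([ 0.4605, -0.1556,  0.0019]), 0.23)]
```

View pics/w1_0.png

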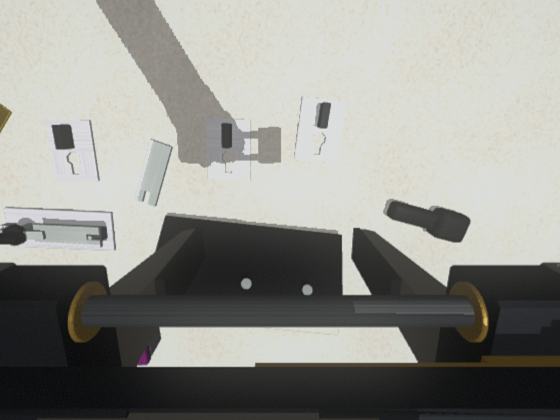

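View pics/w1_1.png

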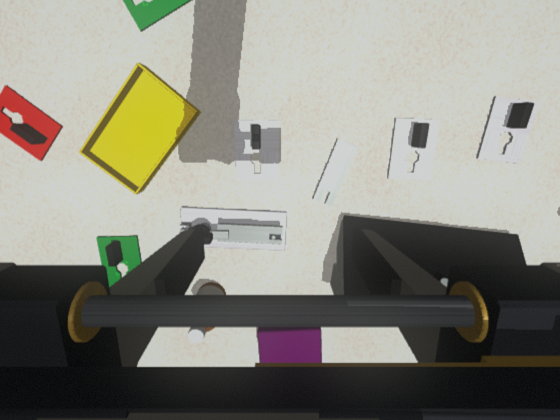

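From above I can see the whole work area: guards at px (258,145), (412,147) and (510,128), the new blade at (335,170), and the bed at (235,228) with the knob at its left end. Next I'll measure from the depth clouds.

```bash
python3 - <<'E'
from h import *
for k in [0,1]:
    P=np.load('pics/Pw1_%d.npy'%k)
    z=P[...,2]
    g=np.clip((np.nan_to_num(z)+0.01)/0.14*255,0,255).astype(np.uint8)
    cv2.imwrite('pics/z1_%d.png'%k,cv2.applyColorMap(g,cv2.COLORMAP_JET))
    def comp(zlo,zhi,c,r):
        m=(z>zlo)&(z<zhi)&(np.hypot(P[...,0]-c[0],P[...,1]-c[1])<r)
        q=P[m]
        if len(q)<10: return print('few',len(q))
        rect=cv2.minAreaRect(q[:,:2].astype(np.float32)*1000)
        print(c,zlo,len(q),q.mean(0),rect,'zmed',np.median(q[:,2]))
    for c in [(0.417,0.13),(0.386,0.298),(0.4255,-0.156)]:
        comp(0.030,0.042,c,0.08); comp(0.0025,0.009,c,0.07)
    comp(0.004,0.014,(0.463,-0.012),0.08)
    comp(0.034,0.042,(0.575,-0.17),0.085)
    comp(0.060,0.085,(0.573,-0.26),0.05)
    comp(0.004,0.014,(0.575,-0.19),0.13)
    m=(z>0.01)&(z<0.11)&(abs(P[...,1]-0.17)<0.16)&(P[...,0]>0.57)&(P[...,0]<0.67)
    q=P[m]
    for it in range(6):
        A=np.c_[q[:,:2],np.ones(len(q))]
        co=np.linalg.lstsq(A,q[:,2],rcond=None)[0]; r=q[:,2]-A@co; q=q[abs(r)<max(0.002,1.5*r.std())]
    n=np.array([-co[0],-co[1],1]);n/=np.linalg.norm(n); print('plane',co,len(q),n,'slope',np.degrees(np.arccos(n[2])),'yaw',np.degrees(np.arctan2(n[1],n[0])))
    dist=(P-np.array([0,0,co[2]]))@n
    mm=m=(abs(P[...,1]-0.17)<0.17)&(P[...,0]>0.57)&(P[...,0]<0.72)&(dist>0.010)&(dist<0.017)
    nn,lab,st,ce=cv2.connectedComponentsWithStats(mm.astype(np.uint8))
    for i in range(1,nn):
        if st[i,4]>15: q=P[lab==i]; print('screw?',ce[i],st[i,4],q.mean(0),dist[lab==i].mean(), q.mean(0)-0.0135*n)
E
```

```text
(0.417, 0.13) 0.03 213 [0.3958 0.1318 0.0343] ((396.36151123046875, 131.22178649902344), (14.19156265258789, 41.992713928222656), 87.75432586669922) zmed 0.03436348008243473
(0.417, 0.13) 0.0025 1947 [0.4219 0.1309 0.0039] ((422.3889465332031, 130.5867919921875), (80.06096649169922, 109.99382019042969), 88.16730499267578) zmed 0.003807137819581974
(0.386, 0.298) 0.03 217 [0.3622 0.2999 0.0346] ((362.4223327636719, 300.3095397949219), (14.087435722351074, 41.80046463012695), 83.48817443847656) zmed 0.03455901293756203
(0.386, 0.298) 0.0025 2124 [0.3883 0.2968 0.004 ] ((388.1957702636719, 297.2078552246094), (80.07379913330078, 109.77322387695312), 83.24344635009766) zmed 0.003950502242446974
(0.4255, -0.156) 0.03 237 [ 0.3995 -0.1551  0.0337] ((399.56182861328125, -156.3084716796875), (40.3489990234375, 15.977509498596191), 0.18672239780426025) zmed 0.03385632350759993
(0.4255, -0.156) 0.0025 1660 [ 0.4282 -0.153   0.0037] ((425.826171875, -156.49002075195312), (107.10543060302734, 81.4970932006836), 0.16422180831432343) zmed 0.003603681954296334
(0.463, -0.012) 0.004 1337 [ 0.4626 -0
[... 2263 characters left out ...]
.1689  0.0368] ((577.7411499023438, -181.79989624023438), (143.1634063720703, 41.171878814697266), 87.12255859375) zmed 0.03676240777149581
(0.573, -0.26) 0.06 79 [ 0.5722 -0.2403  0.0704] ((573.599365234375, -241.721435546875), (13.990815162658691, 13.537004470825195), 2.35418963432312) zmed 0.07235971061933305
(0.575, -0.19) 0.004 2179 [ 0.5512 -0.1971  0.0065] ((530.84228515625, -202.28497314453125), (204.09925842285156, 171.91555786132812), 87.61444854736328) zmed 0.006496798397206072
plane [ 0.8334 -0.092  -0.4349] 4505 [-0.6386  0.0705  0.7663] slope 39.97788849136808 yaw 173.70241105623907
screw? [443.8511 281.617 ] 47 [0.6369 0.1658 0.0987] 0.013784733005047765 [0.6456 0.1649 0.0883]
```

```bash
python3 - <<'E'
from h import *
a=cv2.imread('pics/w1_1.png');b=cv2.resize(a[60:280,160:560],None,fx=2,fy=2,interpolation=cv2.INTER_CUBIC);cv2.imwrite('pics/c1.png',b)
E
```

```text
(no output)
```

View pics/z1_1.png

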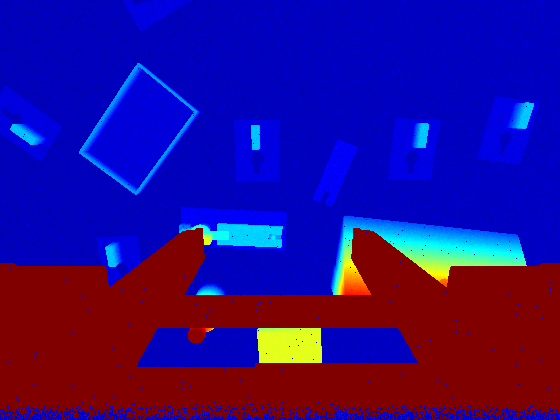

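View pics/c1.png

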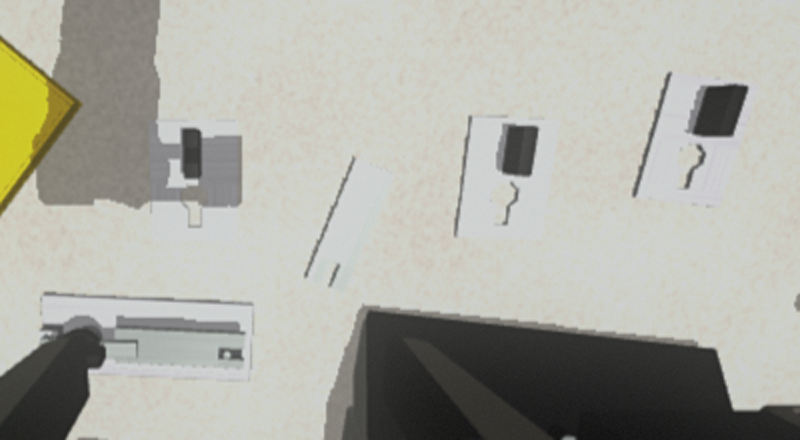

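```bash
cat >> h.py <<'E'
def down(yaw):
    "tool down, tool x at yaw (deg) in the world"
    a=np.radians(yaw); x=np.array([np.cos(a),np.sin(a),0]); y=np.array([0,0,-1.]); return np.column_stack([x,y,np.cross(x,y)])
def rect(P,zlo,zhi,c,r):
    z=P[...,2]; m=(z>zlo)&(z<zhi)&(np.hypot(P[...,0]-c[0],P[...,1]-c[1])<r); q=P[m]
    return len(q), cv2.minAreaRect(q[:,:2].astype(np.float32)*1000) if len(q)>10 else None, np.median(q,0)
def say(n,L): print(n,[(np.round(r['at'],4),round(r['score'],2)) for r in L][:6])
E
python3 - <<'E'
from h import *
for yaw in [87.8,-92.2]:
    for d in [0,80]:
        print(yaw,d,solver.inverse_kinematics([0.573,-0.26,0.068],down(yaw+d)))
    print(yaw,solver.inverse_kinematics([0.576,-0.17,0.051],down(yaw)))
env.reach([0.56,-0.15,0.28],down(-92.2))
p,d,P=snap('wrist','w2.png'); np.save('pics/Pw2.npy',P)
for n in ['worn_blade','bed','pin','clamp_grip','new_blade','new_blade_notch','tray','guard1']: say(n,tip_of('wrist',n))
print(env.sense()['t'],env.sense()['joint_positions'])
E
```

```text
87.8 0 [ 0.9842  0.8545 -0.8964  1.72    0.7939  0.9723  2.8795]
87.8 80 [-0.4299  1.1435  1.3317  1.8157 -1.1941  1.256  -0.5105]
87.8 [ 0.7261  0.7463 -0.6768  1.8069  0.6244  0.8144  2.8371]
-92.2 0 [-0.1004  0.7222  0.6638  1.7968 -0.5852  0.8291  0.8129]
-92.2 80 [-0.0592  0.7033  0.6019  1.7941 -0.5295  0.811   2.1644]
-92.2 [-0.2443  0.7076  0.6471  1.8742 -0.6021  0.7642  0.6991]
worn_blade [(array([ 0.5753, -0.1731,  0.0262]), 0.7)]
bed [(array([ 0.5791, -0.1701, -0.0025]), 0.63)]
pin [(array([ 0.5786, -0.126 ,  0.0311]), 0.65)]
clamp_grip [(array([ 0.5733, -0.2589,  0.0652]), 0.71)]
new_blade [(array([ 0.4648, -0.0126,  0.0038]), 0.82)]
new_blade_notch [(array([ 0.5065, -0.0282,  0.0022]), 0.86), (array([ 0.4645, -0.0153,  0.0045]), 0.35)]
tray [(array([ 0.3899, -0.3642,  0.0032]), 0.59)]
guard1 [(array([ 0.6457, -0.4372,  0.0047]), 0.82), (array([ 0.427 , -0.1577, -0.0004]), 0.69)]
7.925 [-0.3696  0.3503  0.7324  1.7666 -0.2577  1.1227  0.4072]
```

View pics/w2.png

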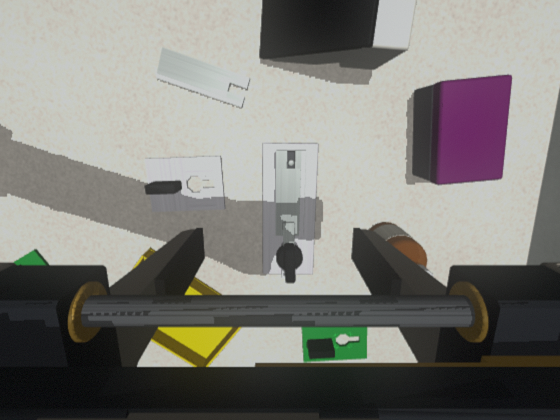

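The bed stands upright in the view, with the pin at px (291,158) and the knob at (289,262). I'll refine the measurement from this cloud.

```bash
python3 - <<'E'
from h import *
P=np.load('pics/Pw2.npy')
print('baseplate',rect(P,0.0045,0.0115,(0.577,-0.175),0.11))
z=P[...,2]
print('blade',rect(P,0.034,0.0395,(0.577,-0.155),0.062))
print('knobtop',rect(P,0.068,0.080,(0.573,-0.26),0.05))
print('mid',rect(P,0.047,0.080,(0.573,-0.26),0.05))
print('newblade',rect(P,0.004,0.012,(0.465,-0.012),0.075))
m=(z>0.0405)&(z<0.048)&(np.hypot(P[...,0]-0.578,P[...,1]+0.126)<0.012)
print('pin',m.sum(),P[m].mean(0))
m=(z>0.02)&(z<0.036)&(np.hypot(P[...,0]-0.385,P[...,1]+0.36)<0.14)
P1=np.load('pics/Pw1_1.npy')
print('tray',rect(P1,0.024,0.034,(0.388,-0.36),0.14))
b=cv2.imread('pics/w2.png')[130:290,230:350];cv2.imwrite('pics/c2.png',cv2.resize(b,None,fx=4,fy=3.7,interpolation=cv2.INTER_CUBIC))
E
```

```text
baseplate (3290, ((542.7620239257812, -191.27346801757812), (180.4423828125, 147.44566345214844), 87.3328857421875), array([ 0.5595, -0.1836,  0.0066]))
blade (1995, ((578.4652099609375, -163.4571075439453), (105.82524108886719, 39.260780334472656), 87.84927368164062), array([ 0.5778, -0.1626,  0.0367]))
knobtop (351, ((572.7711791992188, -260.0237731933594), (49.77501678466797, 13.220149993896484), 88.62565612792969), array([ 0.5732, -0.2579,  0.0732]))
mid (618, ((573.370849609375, -259.2421875), (37.89106369018555, 43.59831237792969), 37.72347640991211), array([ 0.573 , -0.2571,  0.0721]))
newblade (2725, ((465.29193115234375, -12.65658187866211), (40.2024040222168, 120.44670867919922), 69.68791961669922), array([ 0.4617, -0.0113,  0.0069]))
pin 15 [ 0.5794 -0.1265  0.0411]
tray (1040, ((392.06915283203125, -362.4878234863281), (120.62867736816406, 191.42684936523438), 50.41518783569336), array([ 0.3854, -0.3661,  0.0279]))
```

View pics/c2.png

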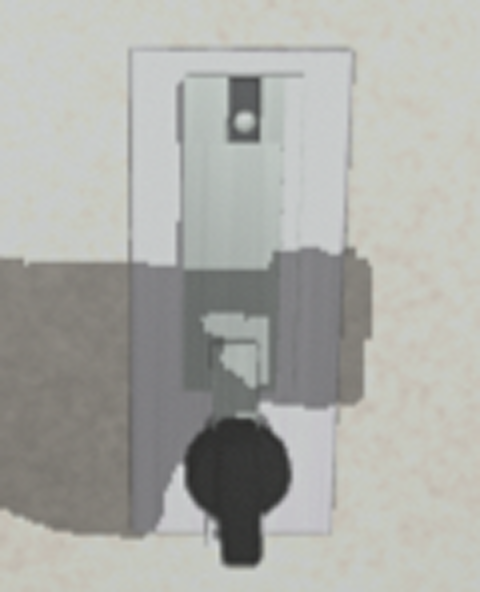

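```bash
python3 - <<'E'
from h import *
k=np.array([0.573,-0.2597]); R=down(-92.4)
env.reach([k[0],k[1],0.14],R)
env.movel([k[0],k[1],0.0685],rate=0.1)
effector.grasp(25)
s=env.sense();print(s['t'],s['gripper_width'],s['wrist_force'],s['ee_pos'])
j0=np.array(s['joint_positions'])
for a in [0.35,0.7,1.05,1.42]:
    j=j0.copy(); j[6]+=a; env.goto_joints(j)
    s=env.sense();print(a,s['t'],s['gripper_width'],s['wrist_force'],s['moment'],s['joint_positions'][6])
effector.release()
env.movel([k[0],k[1],0.16],rate=0.2)
env.reach([0.56,-0.15,0.28],R)
p,d,P=snap('wrist','w3.png'); np.save('pics/Pw3.npy',P)
print('knobtop',rect(P,0.068,0.080,(0.573,-0.26),0.05)); print(env.sense()['t'])
E
```

```text
10.6917 0.014049009903353832 [-3.3047  0.4582  2.9266] [ 0.5722 -0.2595  0.0684]
0.35 11.1167 0.014062861340496977 [-4.3628  1.2163  4.1727] [ 0.1824  0.759  -0.1314] 1.112482441149372
0.7 11.5417 0.013970768374432733 [-5.4895  0.8185  3.6979] [ 0.2024  1.198  -0.0474] 1.460772329708186
1.05 11.9667 0.013876225251508218 [-6.7889  0.9656  5.0168] [0.0265 1.2425 0.1337] 1.8110841014642534
1.42 12.4083 0.013865747333609693 [-6.2766  0.0055  4.5923] [-0.1396  1.299  -0.4468] 2.1797991599320974
knobtop (388, ((573.578125, -260.0292663574219), (14.180456161499023, 49.872962951660156), 77.86846160888672), array([ 0.5729, -0.2588,  0.0732]))
15.6167
```

View pics/w3.png

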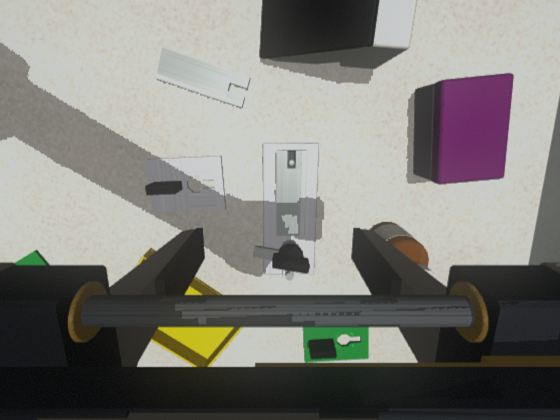

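```bash
python3 - <<'E'
from h import *
R=down(-92.3); c=[0.5772,-0.170]
env.reach([c[0],c[1],0.12],R)
env.movel([c[0],c[1],0.0505],rate=0.1)
effector.grasp(35)
s=env.sense();print(s['t'],s['gripper_width'],s['wrist_force'])
env.movel([c[0],c[1],0.075],rate=0.08)
env.movel([c[0],c[1],0.16],rate=0.2)
s=env.sense();print(s['t'],s['gripper_width'],s['wrist_force'])
T=[0.391,-0.3625]; R2=down(-39.6)
print(solver.inverse_kinematics([*T,0.053],R2))
env.reach([*T,0.14],R2)
env.movel([*T,0.053],rate=0.12)
effector.release()
env.movel([*T,0.16],rate=0.2)
env.reach([0.46,-0.10,0.30],R)
p,d,P=snap('wrist','w4.png'); np.save('pics/Pw4.npy',P)
for n in ['new_blade','worn_blade']: say(n,tip_of('wrist',n))
print('newblade',rect(P,0.004,0.012,(0.465,-0.012),0.075)); print(env.sense()['t'])
E
```

```text
17.9917 0.03950118021532037 [-1.2834  0.813   0.4357]
19.025 0.039284529064989415 [ 0.5916  0.1499 -3.5101]
[ 0.1741  0.618   0.6554  2.0397 -0.597   0.6792  2.1   ]
new_blade [(array([ 0.4639, -0.0124,  0.0018]), 0.86), (array([ 0.576 , -0.1686, -0.0032]), 0.72)]
worn_blade [(array([ 0.4608, -0.0124,  0.0034]), 0.64), (array([ 0.3915, -0.3661,  0.0017]), 0.58)]
newblade (2265, ((465.5702819824219, -12.570884704589844), (39.888206481933594, 120.10204315185547), 69.82500457763672), array([ 0.4615, -0.0112,  0.0068]))
24.2417
```

View pics/w4.png

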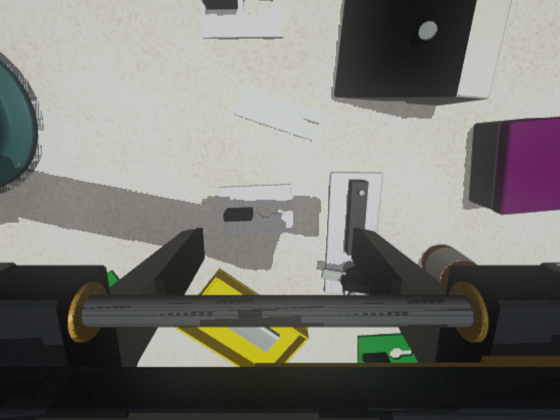

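The worn blade lies in the tray at px (250,325), the bed is empty, and the new blade hasn't moved. Next I'll pick up the new blade and look at its notch against the pin.

```bash
python3 - <<'E'
from h import *
P=np.load('pics/Pw4.npy')
print('bar',rect(P,0.024,0.033,(0.578,-0.155),0.05))
c=[0.4654,-0.0126]; R=down(159.8)
env.reach([*c,0.12],R)
env.movel([*c,0.0215],rate=0.1)
effector.grasp(35)
s=env.sense();print(s['t'],s['gripper_width'],s['wrist_force'],s['joint_positions'])
env.movel([*c,0.12],rate=0.12)
Rf=down(-92.3)
env.reach([0.5772,-0.170,0.11],Rf)
s=env.sense();print(s['t'],s['gripper_width'],s['wrist_force'],s['ee_pos'])
p,d,P=snap('wrist','w5.png'); np.save('pics/Pw5.npy',P)
for n in ['new_blade_notch','pin','new_blade']: say(n,tip_of('wrist',n))
E
python3 -c "
import cv2;b=cv2.imread('pics/w5.png')[0:290,180:380];cv2.imwrite('pics/c5.png',cv2.resize(b,None,fx=2,fy=2,interpolation=cv2.INTER_CUBIC))"
```

```text
bar (816, ((577.8314819335938, -158.39227294921875), (91.54510498046875, 24.326215744018555), 87.11968231201172), array([ 0.5763, -0.1509,  0.0286]))
27.4833 0.039101939145836755 [-0.1797 -0.7814  0.5007] [-0.8596  0.8324  1.0664  2.2179 -1.1097  0.8079 -0.9517]
29.9917 0.03913519512132705 [-0.6368  0.8699 -2.3666] [ 0.5768 -0.1695  0.1095]
new_blade_notch [(array([ 0.5806, -0.1251,  0.0883]), 0.73)]
pin [(array([ 0.578 , -0.1248,  0.0341]), 0.57)]
new_blade [(array([ 0.575 , -0.1702,  0.0907]), 0.8)]
```

View pics/c5.png

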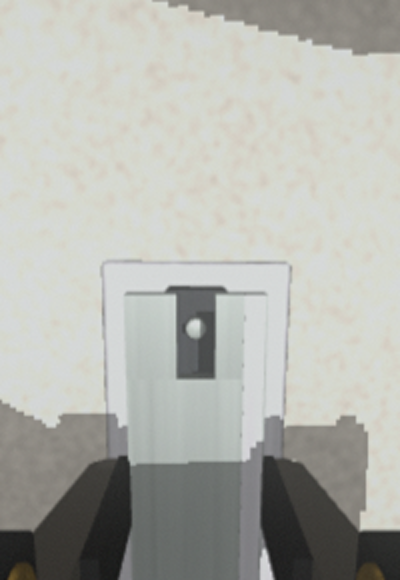

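```bash
cat > blade.py <<'E'
from h import *
def analyse(P,ztop,pinc):
    z=P[...,2]; a=np.radians(87.6); bx=np.array([np.cos(a),np.sin(a)]); by=np.array([-bx[1],bx[0]])
    near=np.hypot(P[...,0]-pinc[0],P[...,1]-pinc[1])<0.07
    m=(abs(z-ztop)<0.004)&near; q=P[m][:,:2]-pinc
    u=q@bx; v=q@by
    print('blade ztop',np.median(P[m][:,2]),'end x',np.percentile(u,99.5),'v',v.min(),v.max())
    for lo in np.arange(-0.03,0.02,0.006):
        k=(u>lo)&(u<lo+0.006); vs=np.sort(v[k])
        if len(vs)<5: continue
        g=np.diff(vs); i=np.argmax(g)
        print(round(lo,3),'edges',vs[0],vs[-1],'gap',vs[i],vs[i+1],'mid',(vs[i]+vs[i+1])/2,'outer mid',(vs[0]+vs[-1])/2)
    m=(z>0.0355)&(z<0.046)&(np.hypot(P[...,0]-pinc[0],P[...,1]-pinc[1])<0.012)
    q=P[m]
    if len(q): print('pin pts',len(q),q.mean(0),(q.mean(0)[:2]-pinc)@bx,(q.mean(0)[:2]-pinc)@by)
E
python3 - <<'E'
from blade import *
P=np.load('pics/Pw5.npy'); analyse(P,0.0965,np.array([0.579,-0.1262]))
E
```

```text
blade ztop 0.09460380891849304 end x 0.01556900346282413 v -0.032894741057807445 0.03162141586600627
-0.03 edges -0.020671739802181323 0.01894737948510146 gap -0.0005907217919736969 -9.410429074710347e-06 mid -0.00030006611052420365 outer mid -0.0008621801585399318
-0.024 edges -0.020471569455218983 0.01922898333478852 gap -0.0005780868820579211 -6.078129383179109e-06 mid -0.0002920825057205501 outer mid -0.0006212930602152306
-0.018 edges -0.02076038165370588 0.01931452236677347 gap 1.1190379072927666e-05 0.0005808265118684084 mid 0.00029600844547066806 outer mid -0.0007229296434662046
-0.012 edges -0.020807621443155202 0.01906624461206927 gap -0.001133558405801446 -0.000568638239637 mid -0.0008510983227192231 outer mid -0.000870688415542966
-0.006 edges -0.0206449976000147 0.01884255681867767 gap -0.006240974701223638 0.005105450579233089 mid -0.0005677620609952747 outer mid -0.0009012203906685144
-0.0 edges -0.020826867989087488 0.019316671366321418 gap -0.006200344122943735 0.0050510534285134615 mid -0.0005746453472151368 outer mid -0.0007550983113830349
0.006 edges -0.020739383885505443 0.019118846598793583 gap -0.0066032402205996035 0.005015237941571385 mid -0.0007940011395141094 outer mid -0.0008102686433559304
0.012 edges -0.02052600629131523 0.01899074753409072 gap -0.0065604716400763105 0.00494669661132744 mid -0.0008068875143744355 outer mid -0.000767629378612255
pin pts 92 [ 0.5796 -0.1265  0.0401] -0.00028148483179637134 -0.000626677205790387
```

```bash
python3 - <<'E'
from blade import *
env.movel([0.5772,-0.170,0.067],rate=0.1)
s=env.sense();print(s['ee_pos'],s['wrist_force'])
p,d,P=snap('wrist','w6.png'); np.save('pics/Pw6.npy',P)
analyse(P,0.0523,np.array([0.579,-0.1262]))
z=P[...,2]
b=cv2.imread('pics/w6.png')[60:290,180:380];cv2.imwrite('pics/c6.png',cv2.resize(b,None,fx=2.5,fy=2.5,interpolation=cv2.INTER_CUBIC))
E
```

```text
[ 0.5769 -0.1703  0.0665] [-0.5748  0.2176 -2.4447]
blade ztop 0.05167623495361051 end x 0.01479118388636725 v -0.03280977079511492 0.030558868915690162
-0.03 edges -0.020865714619101656 0.01867033447201817 gap -0.0008146079547639611 -0.00023464900341336784 mid -0.0005246284790886644 outer mid -0.0010976900735417423
-0.024 edges -0.02073824278526042 0.018970826580242565 gap 0.0003573171710763224 0.0009315694773011512 mid 0.0006444433241887368 outer mid -0.0008837081025089271
-0.018 edges -0.021084257197485298 0.01890769916302438 gap -0.0007912297733751817 -0.0002240072498100172 mid -0.0005076185115925995 outer mid -0.0010882790172304594
-0.012 edges -0.020945152177110706 0.018832556052205317 gap -0.0019341538912523097 -0.0013653782676020284 mid -0.001649766079427169 outer mid -0.0010562980624526947
-0.006 edges -0.02073525530520347 0.01903956376632495 gap -0.0064612338005062995 0.0048680639673120175 mid -0.000796584916597141 outer mid -0.0008478457694392604
-0.0 edges -0.02105067202270843 0.01909062492073061 gap -0.006428153670123196 0.004830939822189011 mid -0.0007986069239670928 outer mid -0.000980023550988909
0.006 edges -0.020973210944357935 0.018854199763812446 gap -0.006849385711348196 0.004796881599585641 mid -0.0010262520558812775 outer mid -0.0010595055902727444
0.012 edges -0.02079769996066972 0.01873051073871872 gap -0.006788059349818981 0.004755650356043285 mid -0.0010162044968878479 outer mid -0.0010335946109754999
pin pts 174 [ 0.5792 -0.1273  0.0411] -0.0010724344017498286 -0.00023600563809226334
```

View pics/c6.png

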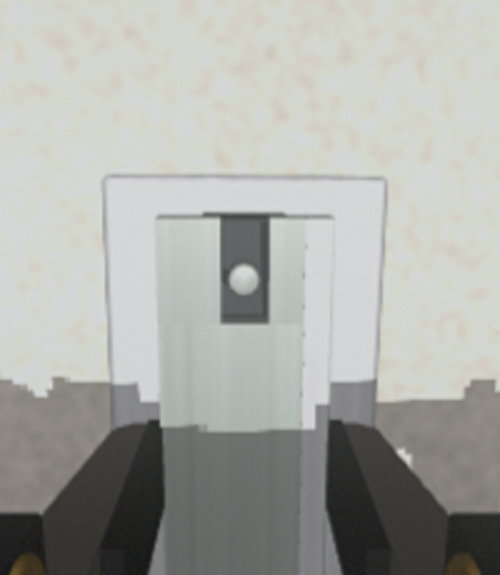

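The pin shows inside the notch with about 1.5 mm clear on either side. I'll seat it, with a 0.5 mm shift.

```bash
python3 - <<'E'
from blade import *
x,y=0.5767,-0.170
env.movel([x,y,0.058],rate=0.06)
print(env.sense()['wrist_force'])
env.movel([x,y,0.0525],rate=0.04)
s=env.sense();print(s['ee_pos'],s['wrist_force'])
env.movel([x,y,0.0515],rate=0.03)
s=env.sense();print(s['ee_pos'],s['wrist_force'])
effector.release()
env.movel([x,y,0.16],rate=0.15)
env.reach([0.56,-0.15,0.28],down(-92.3))
p,d,P=snap('wrist','w7.png'); np.save('pics/Pw7.npy',P)
analyse(P,0.037,np.array([0.579,-0.1262]))
print('blade',rect(P,0.034,0.0405,(0.577,-0.17),0.07))
m=(P[...,2]>0.032)&(P[...,2]<0.0395)&(np.hypot(P[...,0]-.577,P[...,1]+.17)<0.06);q=P[m]
print(np.linalg.lstsq(np.c_[q[:,:2]-[.577,-.17],np.ones(len(q))],q[:,2],rcond=None)[0])
print('knobtop',rect(P,0.068,0.080,(0.573,-0.26),0.05)); print(env.sense()['t'])
b=cv2.imread('pics/w7.png')[130:290,230:350];cv2.imwrite('pics/c7.png',cv2.resize(b,None,fx=4,fy=3.7,interpolation=cv2.INTER_CUBIC))
E
```

```text
[-0.0098  0.9501 -1.3697]
[ 0.5765 -0.1699  0.0522] [-0.5446 -0.4196 -2.5424]
[ 0.5768 -0.17    0.0516] [ 0.312  -1.056  -1.4601]
blade ztop 0.03669469461374136 end x 0.015165909387119807 v -0.020920756353222287 0.019090405033902632
-0.03 edges -0.0203512437190651 0.019004712085805755 gap 0.016301950171852382 0.017644835208509246 mid 0.016973392690180812 outer mid -0.0006732658166296729
-0.024 edges -0.020221314589288764 0.019022916096711306 gap 0.017674450469113128 0.019015615756695955 mid 0.018345033112904544 outer mid -0.0005991992462887289
-0.018 edges -0.020085286222897188 0.019037388287447728 gap 0.010949915922688756 0.012294994873714644 mid 0.011622455398201701 outer mid -0.00052394896772473
-0.012 edges -0.020020543501087087 0.019054231707362257 gap 0.00025537968601138585 0.0015958996475678251 mid 0.0009256396667896055 outer mid -0.00048315589686241493
-0.006 edges -0.019723412818303518 0.019059606326265074 gap -0.006308175880198356 -0.0035270462514679626 mid -0.004917611065833159 outer mid -0.00033190324601922207
-0.0 edges -0.019640143191275727 0.019076393594150483 gap -0.006256257507722648 -0.0035816587528975556 mid -0.004918958130310102 outer mid -0.00028187479856262194
0.006 edges -0.020920756353222287 0.019083456642463276 gap -0.006271234390670213 0.005800682228953762 mid -0.00023527608085822547 outer mid -0.0009186498553795056
0.012 edges -0.020728155275923914 0.019090405033902632 gap -0.007377694339267744 0.005813114912006212 mid -0.0007822897136307658 outer mid -0.0008188751210106409
pin pts 154 [ 0.5792 -0.1275  0.0374] -0.0012523346181684786 -0.00021501981947293436
blade (2406, ((578.1458129882812, -170.9276580810547), (120.01565551757812, 40.001953125), 87.71018981933594), array([ 0.5775, -0.1705,  0.0367]))
[0.0046 0.0007 0.0367]
knobtop (386, ((573.5402221679688, -260.01702880859375), (13.844242095947266, 49.809932708740234), 77.06710815429688), array([ 0.5733, -0.2588,  0.0731]))
34.0333
```

View pics/c7.png

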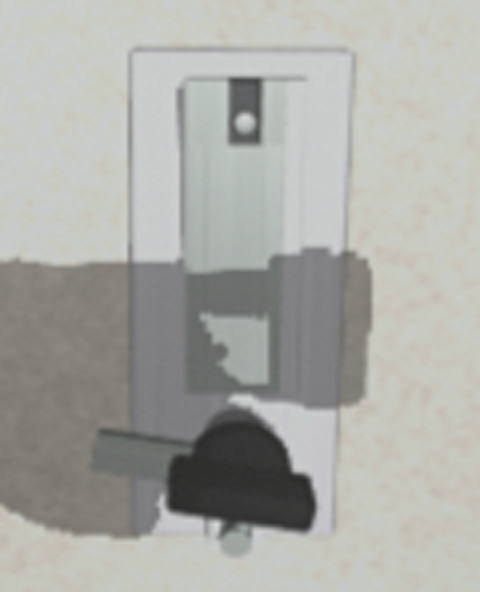

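The new blade sits flat over the pin, at the same height as the worn one and at yaw 87.7°. I'll lock the knob now.

```bash
python3 - <<'E'
from blade import *
k=np.array([0.573,-0.2597]); R=down(-12.5)
env.reach([k[0],k[1],0.14],R)
env.movel([k[0],k[1],0.0685],rate=0.1)
effector.grasp(25)
s=env.sense();print(s['t'],s['gripper_width'],s['wrist_force'],s['ee_pos'])
j0=np.array(s['joint_positions'])
for a in [0.35,0.7,1.05,1.42]:
    j=j0.copy(); j[6]-=a; env.goto_joints(j)
    s=env.sense();print(a,s['t'],s['wrist_force'],s['moment'],s['joint_positions'][6])
effector.release()
env.movel([k[0],k[1],0.16],rate=0.2)
env.reach([0.56,-0.15,0.28],down(-92.3))
p,d,P=snap('wrist','w8.png'); np.save('pics/Pw8.npy',P)
print('knobtop',rect(P,0.068,0.080,(0.573,-0.26),0.05)); print(env.sense()['t'])
print('blade',rect(P,0.034,0.0395,(0.577,-0.155),0.062))
analyse(P,0.037,np.array([0.579,-0.1262]))
b=cv2.imread('pics/w8.png')[130:290,230:350];cv2.imwrite('pics/c8.png',cv2.resize(b,None,fx=4,fy=3.7,interpolation=cv2.INTER_CUBIC))
E
```

```text
37.4167 0.013881080399934864 [-0.7496 -2.9302 -1.3663] [ 0.5728 -0.2608  0.0685]
0.35 37.8417 [ 0.6175 -1.4546  0.0222] [-0.3461 -0.0045  0.1319] 1.6838847341985401
0.7 38.2667 [-0.626  -2.8192 -0.2963] [-0.4148  0.2076  0.0226] 1.3351165607833828
1.05 38.6917 [-1.6137 -3.1609  0.2515] [-0.6762  0.5018 -0.1994] 0.9855347698558299
1.42 39.1333 [-4.2728 -3.5854  1.1641] [-0.857   0.7975  0.3619] 0.6165401788093149
knobtop (368, ((573.6864624023438, -260.1041259765625), (49.81344223022461, 13.379098892211914), 88.10304260253906), array([ 0.5734, -0.2579,  0.0732]))
41.6917
blade (2045, ((578.5726928710938, -163.5817108154297), (105.31194305419922, 39.4854621887207), 87.6988525390625), array([ 0.578 , -0.1624,  0.0367]))
blade ztop 0.03673122519430422 end x 0.015170868900094244 v -0.020880994317432695 0.018688438806521837
-0.03 edges -0.02066487854452754 0.01861851478713208 gap 0.01726957484899616 0.01861214956891093 mid 0.017940862208953544 outer mid -0.001023181878697729
-0.024 edges -0.020486093544126185 0.018630119919071184 gap 0.015940261106260102 0.017272872008838112 mid 0.01660656
[... 391 characters left out ...]
734 0.018660670460518128 gap -0.006577446469537414 -0.003755349207135609 mid -0.005166397838336511 outer mid -0.0006800838670296058
-0.0 edges -0.019878547482491116 0.018670829192588518 gap -0.006538753491790975 -0.0037764688042013737 mid -0.005157611147996174 outer mid -0.0006038591449512992
0.006 edges -0.01970749629459552 0.01868288576836277 gap -0.006399291962003388 0.005446709646903717 mid -0.00047629115754983537 outer mid -0.0005123052631163753
0.012 edges -0.019548273648961206 0.018688438806521837 gap -0.006296175538954051 0.005506626824908379 mid -0.00039477435702283585 outer mid -0.0004299174212196843
pin pts 157 [ 0.5786 -0.1268  0.0374] -0.0006631340002889867 0.0003353193620239917
```

View pics/c8.png

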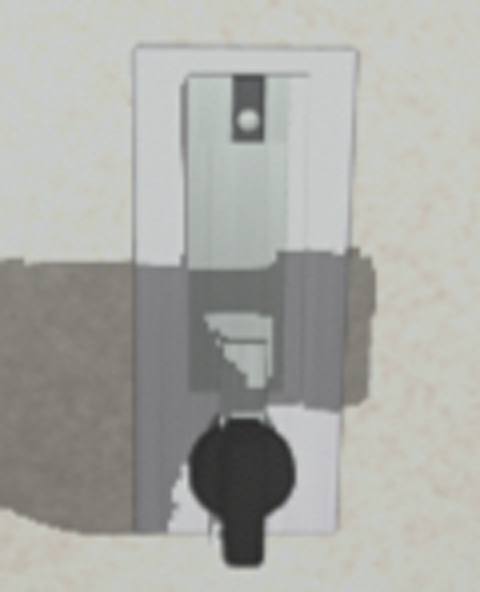

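The knob is locked over the blade, with the tongue at px (245,385) of the crop. Next come the guards: I'll look at the panel and guards with the camera on the uphill side.

```bash
cat >> h.py <<'E'
n=np.array([-0.6388,0.0705,0.7661]); n/=np.linalg.norm(n)
yp=np.cross(n,[0,0,1.]); yp/=np.linalg.norm(yp); yp*=np.sign(yp[1]); u=np.cross(yp,n)  # x(up) = y x z
Rh=np.column_stack([-u,-n,np.cross(-u,-n)])
E
python3 - <<'E'
from h import *
print(u,yp,n)
env.reach([0.58,0.16,0.36],down(173.7))
p,d,P=snap('wrist','w9.png'); np.save('pics/Pw9.npy',P)
for q in ['guard1','guard1_slot','screw1']: say(q,tip_of('wrist',q))
q=P[(P[...,2]>0.02)&(P[...,2]<0.1)&(abs((P-[0.612,0.17,0.066])@yp)<0.15)&(abs((P-[0.612,0.17,0.066])@n)<0.006)]
c=q.mean(0); _,_,V=np.linalg.svd(q-c,full_matrices=False); nn=V[2]*np.sign(V[2][2]); print('normal',nn,c,len(q))
dist=(P-c)@nn
mm=(abs(dist-0.0135)<0.004)&(P[...,2]>0.06)&(P[...,2]<0.12)
N,lab,st,ce=cv2.connectedComponentsWithStats(mm.astype(np.uint8))
for i in range(1,N):
    if st[i,4]>30: a=P[lab==i]; print('screw?',ce[i],st[i,4],a.mean(0),dist[lab==i].mean(), 'foot',a.mean(0)-0.0135*nn)
# panel extents
pm=(abs(dist)<0.003)&(P[...,2]>0.004)&(np.hypot(P[...,0]-.61,P[...,1]-.17)<.25)
a=P[pm]-c; U=a@u;Y=a@yp; print('ext u',np.percentile(U,[.2,99.8]),'y',np.percentile(Y,[.2,99.8]),'c',c)
for g in [(0.422,0.1305),(0.388,0.297),(0.4255,-0.157)]:
    print(rect(P,0.030,0.042,g,0.08)); print(rect(P,0.0025,0.009,g,0.085)[:2])
for q in ([0.64,0.062,0.09],[0.648,0.167,0.09],[0.66,0.27,0.09]):
    for off in (0,0.08): print(solver.inverse_kinematics(np.array(q)-0.062*u+(0.029+off)*n,Rh))
s=env.sense();print(s['t'],s['joint_positions'])
E
```

```text
[ 0.7615 -0.084   0.6427] [ 0.1097  0.994  -0.    ] [-0.6388  0.0705  0.7661]
guard1 [(array([ 0.4002,  0.3394, -0.0002]), 0.93), (array([0.4203, 0.1313, 0.0007]), 0.93), (array([ 0.424 , -0.1607,  0.0005]), 0.85), (array([0.619 , 0.1687, 0.0035]), 0.23)]
guard1_slot [(array([0.6468, 0.1668, 0.0883]), 0.71), (array([ 0.435 ,  0.33  , -0.0027]), 0.6)]
screw1 [(array([0.6345, 0.0641, 0.0915]), 0.84), (array([0.6583, 0.2689, 0.0902]), 0.65)]
normal [-0.6386  0.0704  0.7664] [0.6168 0.1695 0.064 ] 11340
screw? [189.8908 136.1345] 119 [0.6514 0.2714 0.1005] 0.013099836947221919 foot [0.66   0.2705 0.0902]
screw? [266.8824 136.2269] 119 [0.6398 0.1675 0.1003] 0.013051888863850157 foot [0.6484 0.1666 0.09  ]
screw? [343.6555 136.4034] 119 [0.6281 0.0638 0.1001] 0.013013078211346821 foot [0.6367 0.0628 0.0897]
ext u [-0.0732  0.077 ] y [-0.1677  0.1693] c [0.6168 0.1695 0.064 ]
(173, ((395.8460998535156, 131.4062957763672), (14.107912063598633, 42.27479553222656), 88.29828643798828), array([0.3976, 0.1317, 0.0345]))
(1827, ((421.1505432128906, 130.67095947265625), (79.9775161743164, 111.2156
[... 196 characters left out ...]
, 324.6482849121094), (57.067745208740234, 100.18841552734375), 77.05308532714844))
(204, ((398.9420166015625, -155.9828643798828), (15.536053657531738, 42.05134963989258), 89.19340515136719), array([ 0.3999, -0.1548,  0.034 ]))
(1664, ((424.5298156738281, -156.33404541015625), (81.23431396484375, 110.82853698730469), 89.91942596435547))
[-0.6933  0.5338  0.4321  2.374   2.8704  0.366   1.3604]
None
[-1.0899  0.6309  0.6542  2.2854  2.7509  0.2272  1.2273]
[-1.1711  0.3995  0.6316  2.3661  1.9367  0.2392  2.0756]
[-1.0568  0.6302  0.4221  2.1258  1.7291  0.2774  2.166 ]
[-0.7871  0.4327 -0.0113  2.1751  1.4773  0.5377  2.4776]
43.7417 [-0.8619  0.3206  0.7001  1.6065 -0.2127  1.2926 -1.8097]
```

View pics/w9.png

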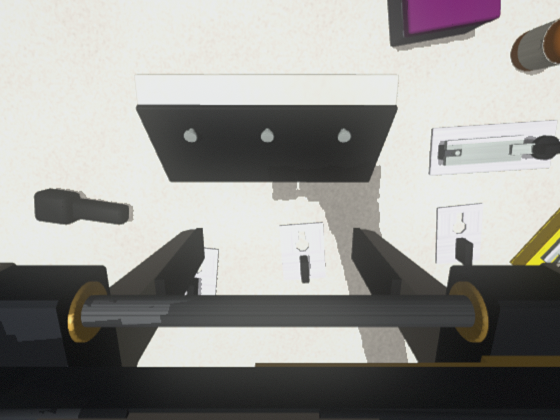

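The leftmost guard has been knocked to about (0.40, 0.34). All three screws are measured consistently, and the panel edges fit a 150 mm length. I'll check which grasp leans the arm can do.

```bash
cat >> h.py <<'E'
foot={1:np.array([0.6600,0.2705,0.0901]),2:np.array([0.6484,0.1666,0.0899]),3:np.array([0.6367,0.0628,0.0897])}
def gR(gx,gz,th,flip):
    "tool orientation on a guard with axes gx,gz; leaning th deg towards gx"
    t=np.radians(th); back=np.cos(t)*gz+np.sin(t)*gx
    x=np.cos(t)*gx-np.sin(t)*gz
    if flip: x=-x
    y=-back
    return np.column_stack([x,y,np.cross(x,y)])
def tcp_of_guard(o,gx,gz): return np.asarray(o)-0.024*gx+0.029*gz
def hang_origin(k,slide,lift): # slide: 0 = over wide opening, 1 = home
    return foot[k]-(0.014+0.024*slide)*u+lift*n
E
python3 - <<'E'
from h import *
Z=np.array([0,0,1.])
G={1:(0.400,0.339,-13),2:(0.4215,0.1305,-1.9),3:(0.4252,-0.1568,0)}
# estimate: 
for flip in (True,False):
  for th in (0,10,20,30,40):
    print('flip',flip,'th',th)
    for k in (1,2,3):
        gx,gy,yw=G[k]; a=np.radians(yw); X=np.array([np.cos(a),np.sin(a),0])
        Rp=gR(X,Z,th,flip); R=gR(u,n,th,flip)
        pts=[(tcp_of_guard([gx,gy,0],X,Z)+[0,0,h],Rp) for h in (0,0.1)]+[(tcp_of_guard(hang_origin(k,sl,l),u,n),R) for sl,l in ((0,0.06),(0,0.02),(1,0))]
        out=[]
        for p,r in pts:
            j=solver.inverse_kinematics(p,r); out.append('None' if j is None else str(np.round(j,1)))
        print(k,' '.join(out))
E
```

```text
flip True th 0
1 [-1.2  0.6  0.5  2.1 -0.5  0.6 -2.1] [-1.3  0.4  0.6  2.1 -0.3  0.8 -2.3] [-0.6  0.5 -0.2  2.1  1.5  0.6  2.5] [-1.1  0.6  0.4  2.1  1.5  0.3  2.4] [-1.1  0.6  0.4  2.1  1.7  0.3  2.2]
2 [-0.9  0.5  0.5  2.3 -0.6  0.5 -1.4] [-1.   0.3  0.7  2.3 -0.3  0.7 -1.7] [-1.1  0.4  0.6  2.3  2.   0.2  2.1] [-1.1  0.5  0.6  2.3  2.5  0.2  1.6] [-1.1  0.6  0.7  2.3  2.8  0.2  1.2]
3 [-0.2  0.5  0.6  2.3 -0.7  0.5 -0.6] [-0.5  0.4  0.9  2.2 -0.4  0.7 -0.8] [-0.9  0.4  0.7  2.4  2.8  0.2  1.4] [-0.7  0.4  0.4  2.4  2.7  0.3  1.5] [-0.7  0.5  0.4  2.4  2.9  0.4  1.4]
flip True th 10
1 [-1.1  0.6  0.4  2.  -0.6  0.7 -2. ] [-1.1  0.5  0.5  2.  -0.5  0.9 -2.1] [-1.3  0.5  0.8  2.1  0.   0.3 -2.4] [-1.2  0.6  0.7  2.  -0.1  0.2 -2.2] [-1.2  0.7  0.7  2.1 -0.2  0.2 -2.2]
2 [-0.8  0.6  0.5  2.2 -0.5  0.7 -1.4] [-0.9  0.4  0.6  2.2 -0.3  0.9 -1.6] [-1.1  0.4  0.7  2.2 -0.   0.2 -2.2] [-1.2  0.6  0.9  2.2 -1.1  0.2 -1.2] [-0.3  0.5 -0.2  2.2  1.5  0.4  2.7]
3 [-0.4  0.7  0.8  2.2 -0.6  0.7 -0.7] [-0.5  0.5  0.9  2.1 -0.4  0.9 -0.9] [-1.1  0.4  1.   2.3 -1.3  0.2 -0.7] [-0.3  0.4 -0.   2.2 
[... 3972 characters left out ...]
  1.7  1. ] [ 0.7  0.9 -1.3  2.   1.1  1.1  0.4] [ 0.7  1.  -1.3  1.9  1.2  1.1  0.3] [ 0.7  1.1 -1.3  2.   1.3  1.1  0.3]
flip False th 40
1 [-0.6  0.8  0.1  1.7 -0.5  1.2  1.2] [-0.6  0.7  0.1  1.7 -0.5  1.3  1.1] [ 0.3  1.1 -1.3  1.7  1.1  1.3  0.2] [ 0.3  1.1 -1.3  1.6  1.1  1.3  0.2] [ 0.3  1.2 -1.3  1.6  1.2  1.3  0.2]
2 [ 0.6  1.4 -1.3  1.8  0.8  1.6  0.4] [ 0.6  1.2 -1.3  1.8  0.6  1.6  0.5] [ 0.5  1.  -1.3  1.8  1.   1.3  0.3] [ 0.5  1.1 -1.3  1.7  1.1  1.3  0.3] [ 0.5  1.1 -1.3  1.8  1.2  1.3  0.3]
3 [ 0.9  1.2 -1.1  1.7  0.9  1.7  1. ] [ 0.9  1.  -1.1  1.7  0.7  1.7  1.1] [ 0.7  0.9 -1.3  1.9  1.   1.2  0.5] [ 0.7  1.  -1.3  1.8  1.1  1.2  0.5] [ 0.7  1.1 -1.3  1.8  1.2  1.2  0.4]
```

A 30° lean with the flipped tool stays on one arm branch for every pose. I'll start with the middle guard on screw 2.

```bash
cat >> h.py <<'E'
TH=30; Z=np.array([0,0,1.])
def pick(o,yaw,approach=0.09):
    a=np.radians(yaw); X=np.array([np.cos(a),np.sin(a),0]); Rp=gR(X,Z,TH,True)
    t=tcp_of_guard([o[0],o[1],0],X,Z)
    back=-Rp[:,1]
    env.reach(t+approach*back,Rp); env.movel(t,rate=0.1)
    effector.grasp(35)
    s=env.sense();print('grasp',s['t'],s['gripper_width'],s['wrist_force'],s['ee_pos']-t)
    env.movel(t+[0,0,0.14],rate=0.15)
RH=gR(u,n,TH,True)
def hole(P,lift,k):
    D=(P-foot[k])@n; U=(P-foot[k])@u; Y=(P-foot[k])@yp
    reg=(abs(U+0.014)<0.075)&(abs(Y)<0.06)
    pl=reg&(abs(D-lift-0.005)<0.0035)
    print('plate D',np.median(D[pl]),'n',pl.sum(),'U',np.percentile(U[pl],[.3,99.7]),'Y',np.percentile(Y[pl],[.3,99.7]))
    for lo in np.arange(-0.012,0.032,0.004):
        m=pl&(U>lo)&(U<lo+0.004); v=np.sort(Y[m])
        if len(v)<8: continue
        g=np.diff(v); i=np.argmax(g); print(' U %.3f gap %.2f..%.2f mid %.2f w %.1f  outer mid %.2f'%(lo+.002,v[i]*1e3,v[i+1]*1e3,(v[i]+v[i+1])*500,g[i]*1e3,(v[0]+v[-1])*500))
    m=pl&(abs(Y)<0.003); us=np.sort(U[m])
    if len(us)>3:
        g=np.diff(us);i=np.argmax(g);print(' centre line gap U',us[i],us[i+1])
    h=reg&(abs(D-0.0135)<0.0045)&(np.hypot(U,Y)<0.014); print('head n',h.sum(),'U,Y,D',U[h].mean(),Y[h].mean(),D[h].mean())
    # tilt of plate
    q=np.c_[U[pl],Y[pl],np.ones(pl.sum())]; print('tilt',np.linalg.lstsq(q,D[pl],rcond=None)[0])
E
python3 - <<'E'
from h import *
pick((0.4218,0.1304),-1.9)
env.reach(tcp_of_guard(hang_origin(2,0,0.06),u,n),RH)
s=env.sense();print(s['t'],s['joint_positions'],s['wrist_force'],s['gripper_width'])
p,d,P=snap('wrist','w10.png'); np.save('pics/Pw10.npy',P)
hole(P,0.06,2)
E
```

```text
grasp 47.0667 0.013623965613641802 [-0.4575  0.0284 -0.4464] [-0. -0. -0.]
48.8833 [-0.9359  0.4865  0.6749  1.9916 -0.3777  0.6346 -1.732 ] [-0.0957  0.3898 -1.6529] 0.013522357892305983
plate D 0.06309794083482383 n 18457 U [-0.0691  0.0382] Y [-0.0401  0.0395]
 U -0.010 gap -8.24..7.15 mid -0.55 w 15.4  outer mid -0.31
 U -0.006 gap -11.33..10.19 mid -0.57 w 21.5  outer mid -0.31
 U -0.002 gap -12.26..11.66 mid -0.30 w 23.9  outer mid -0.20
 U 0.002 gap -10.31..9.25 mid -0.53 w 19.6  outer mid -0.21
 U 0.006 gap -6.07..5.52 mid -0.28 w 11.6  outer mid -0.43
 U 0.010 gap -6.06..5.51 mid -0.28 w 11.6  outer mid -0.37
 U 0.014 gap -6.31..5.76 mid -0.28 w 12.1  outer mid -0.14
 U 0.018 gap -6.24..5.70 mid -0.27 w 11.9  outer mid -0.29
 U 0.022 gap -6.60..5.69 mid -0.46 w 12.3  outer mid -0.33
 U 0.026 gap -0.03..0.42 mid 0.19 w 0.5  outer mid -0.35
 U 0.030 gap -0.03..0.41 mid 0.19 w 0.4  outer mid -0.32
 centre line gap U -0.01406723324718956 0.02455142051741941
head n 113 U,Y,D -0.007047621252428073 -0.0002528924239799438 0.013676919546511703
tilt [-0.0056  0.0002  0.0631]
```

View pics/w10.png

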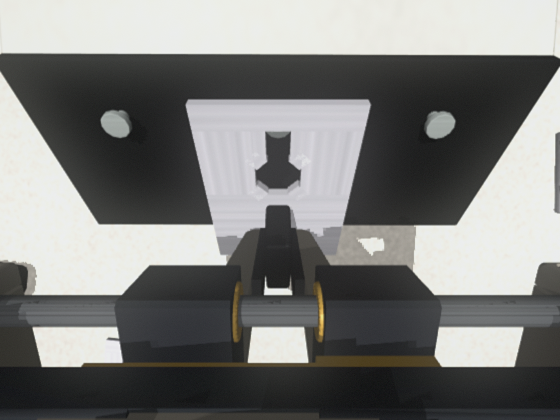

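The keyhole shows at px (278,165) over the screw. I'll check the camera's bias using the two visible neighbour screws.

```bash
cat >> h.py <<'E'
def heads(P):
    for k in foot:
        D=(P-foot[k])@n; U=(P-foot[k])@u; Y=(P-foot[k])@yp
        h=(abs(D-0.0125)<0.0035)&(np.hypot(U,Y)<0.016)
        if h.sum()>20: print('head',k,h.sum(),'ctr mm',(U[h].min()+U[h].max())*500,(Y[h].min()+Y[h].max())*500,'mean',U[h].mean()*1e3,Y[h].mean()*1e3,'D',D[h].mean()*1e3)
    D=(P-foot[2])@n;U=(P-foot[2])@u; Y=(P-foot[2])@yp
    m=(abs(D)<0.004)&(abs(Y)<0.14)&(U>-0.1)&(U<0.06); q=np.c_[U[m],Y[m],np.ones(m.sum())]
    print('panel fit D=',np.linalg.lstsq(q,D[m],rcond=None)[0], 'top edge',np.percentile(U[m],99.8))
E
python3 - <<'E'
from h import *
heads(np.load('pics/Pw10.npy')); print('ref'); heads(np.load('pics/Pw9.npy'))
E
```

```text
head 1 625 ctr mm -1.1235876617577485 -0.15393421499621235 mean -0.32314264723198427 -0.8719442151000767 D 13.176254687065745
head 2 113 ctr mm -7.493811915721523 -0.27966756105078433 mean -7.047621252428073 -0.2528924239799438 D 13.676919546511703
head 3 625 ctr mm -0.8835050199727514 -0.4952744718638158 mean -0.15133212048715664 0.39453939620644146 D 13.256267630173586
panel fit D= [-0.0025 -0.      0.0001] top edge 0.035849184341518535
ref
head 1 123 ctr mm -0.2102374158584738 0.14901813455327378 mean 0.18663275623613898 -0.17342109468107716 D 13.406142092912136
head 2 122 ctr mm -1.168137748324345 -0.12685243931798673 mean 0.19586010374542878 0.019641019130472354 D 13.449376240837822
head 3 123 ctr mm -0.7362924433438954 -0.02598968230144768 mean 0.18279689617025396 0.14442006515643707 D 13.376680032843948
panel fit D= [-0.0035 -0.      0.0003] top edge 0.036240818035025255
```

```bash
python3 - <<'E'
from h import *
for f in ['Pw9','Pw10','Pw2','Pw8']:
    P=np.load('pics/%s.npy'%f); z=P[...,2]; m=abs(z)<0.0035; print(f,'bench z',np.median(z[m]),m.sum())
P=np.load('pics/Pw9.npy'); q=rect(P,0.0005,0.008,(0.4215,0.1305),0.085); print(q)
env.movel(tcp_of_guard(hang_origin(2,0,0.024),u,n),rate=0.1)
s=env.sense();print(s['ee_pos']-tcp_of_guard(hang_origin(2,0,0.024),u,n),s['wrist_force'])
p,d,P=snap('wrist','w11.png'); np.save('pics/Pw11.npy',P)
hole(P,0.024,2); heads(P)
b=cv2.imread('pics/w11.png')[60:290,160:400];cv2.imwrite('pics/c11.png',cv2.resize(b,None,fx=2.5,fy=2.5,interpolation=cv2.INTER_CUBIC))
E
```

```text
Pw9 bench z -0.0011419782221286368 114586
Pw10 bench z -0.0013411064077650248 48220
Pw2 bench z -0.0012680117996801687 121873
Pw8 bench z -0.001252878441318439 124527
(2119, ((422.78839111328125, 133.06103515625), (156.47964477539062, 162.1680450439453), 11.019617080688477), array([0.4243, 0.1325, 0.0036]))
[-0.0002 -0.0008 -0.0004] [ 0.2796  0.0635 -1.0236]
plate D 0.026901104154893093 n 18368 U [-0.0679  0.0394] Y [-0.0403  0.0393]
 U -0.010 gap -6.86..5.87 mid -0.50 w 12.7  outer mid -0.40
 U -0.006 gap -11.59..10.09 mid -0.75 w 21.7  outer mid -0.41
 U -0.002 gap -12.44..11.45 mid -0.50 w 23.9  outer mid -0.41
 U 0.002 gap -11.62..10.08 mid -0.77 w 21.7  outer mid -0.61
 U 0.006 gap -7.34..6.86 mid -0.24 w 14.2  outer mid -0.40
 U 0.010 gap -6.23..5.28 mid -0.48 w 11.5  outer mid -0.51
 U 0.014 gap -6.60..5.59 mid -0.50 w 12.2  outer mid -0.56
 U 0.018 gap -6.50..5.45 mid -0.52 w 11.9  outer mid -0.47
 U 0.022 gap -6.45..5.45 mid -0.50 w 11.9  outer mid -0.38
 U 0.026 gap -0.74..-0.28 mid -0.51 w 0.5  outer mid -0.45
 U 0.030 gap -0.74..-0.29 mid -0.51 w 0.4  outer mid -0.52
 centre line gap U -0.01326095586670544 0.025582471597412587
head n 636 U,Y,D -0.00013690661883998856 -0.0003818513900503407 0.013275539512038267
tilt [-0.0032  0.0003  0.0269]
head 1 788 ctr mm -1.0771635062324243 -0.2984889955830105 mean -0.06414494796899184 -1.1427735985468321 D 13.05940930375289
head 2 636 ctr mm -1.2879146540029969 -0.1970879479298443 mean -0.13690661883998856 -0.3818513900503407 D 13.275539512038266
head 3 798 ctr mm -0.9053664272737488 -0.2586006341669372 mean 0.14267951374648735 0.5181920398591755 D 13.150851472021722
panel fit D= [-0.0034 -0.0001  0.0001] top edge 0.03593850949414739
```

View pics/c11.png

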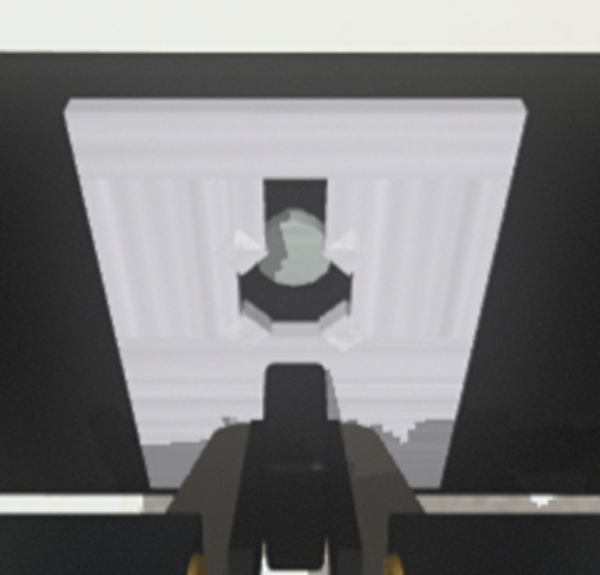

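```bash
cat >> h.py <<'E'
def hang(k,du,dy,start=0.016):
    "du,dy: correction of the guard origin along u, yp (m)"
    def pose(sl,l): return tcp_of_guard(hang_origin(k,0,l)+du*u+dy*yp-sl*u,u,n)
    env.movel(pose(0,start),rate=0.08); env.pause(0.15)
    f0=np.array(env.sense()['wrist_force']); l=start; st='none'
    while l>-0.003:
        l-=0.001; env.movel(pose(0,l),rate=0.03); env.pause(0.05)
        s=env.sense(); f=(s['wrist_force']-f0); err=(s['ee_pos']-pose(0,l))@n
        print('l %.4f fn %.1f fu %.1f fy %.1f err %.4f'%(l,f@n,f@u,f@yp,err))
        if f@n>4: st='contact'; break
    return l,pose,f0
def slide(pose,l,f0,maxs=0.032,lim=8):
    sl=0
    while sl<maxs:
        sl+=0.004 if sl<0.018 else 0.001
        env.movel(pose(sl,l),rate=0.05); env.pause(0.05)
        s=env.sense(); f=(s['wrist_force']-f0)
        print('s %.3f fn %.1f fu %.1f fy %.1f erru %.4f'%(sl,f@n,f@u,f@yp,(s['ee_pos']-pose(sl,l))@u))
        if f@u>lim or abs(f@yp)>12 : break
    return sl
E
python3 - <<'E'
from h import *
l,pose,f0=hang(2,0.0013,0.0)
print('contact l',l, env.sense()['t'])
E
```

```text
l 0.0150 fn 1.0 fu -1.1 fy -0.3 err 0.0001
l 0.0140 fn 0.6 fu -1.4 fy -0.3 err -0.0000
l 0.0130 fn 1.1 fu -0.9 fy 0.5 err -0.0000
l 0.0120 fn 0.1 fu -0.5 fy -0.3 err -0.0000
l 0.0110 fn 0.4 fu -0.2 fy -0.6 err -0.0000
l 0.0100 fn 0.9 fu -0.1 fy -0.5 err -0.0000
l 0.0090 fn 0.8 fu -0.9 fy -0.3 err -0.0000
l 0.0080 fn 0.6 fu -0.9 fy -0.7 err -0.0000
l 0.0070 fn 0.0 fu 0.0 fy 0.1 err -0.0000
l 0.0060 fn 0.4 fu -1.6 fy 0.3 err -0.0000
l 0.0050 fn 0.4 fu 0.1 fy -1.1 err -0.0000
l 0.0040 fn 0.2 fu -0.7 fy 1.2 err -0.0000
l 0.0030 fn 0.8 fu -0.8 fy -0.7 err -0.0000
l 0.0020 fn 1.1 fu 0.4 fy -0.4 err 0.0000
l 0.0010 fn 13.1 fu 1.4 fy -1.3 err 0.0009
contact l 0.000999999999999993 54.3917
```

The guard passed the head and touched the panel at about 1.8 mm nominal, as the roughly 1.2 mm depth bias predicts. I'll back off 1 mm and slide it down.

```bash
python3 - <<'E'
from h import *
def pose(sl,l): return tcp_of_guard(hang_origin(2,0,l)+0.0013*u-sl*u,u,n)
env.movel(pose(0,0.0028),rate=0.03); env.pause(0.1)
f0=np.array(env.sense()['wrist_force']); print(f0@n)
sl=slide(pose,0.0028,f0); 
p,d,P=snap('wrist','w12.png'); np.save('pics/Pw12.npy',P)
print(env.sense()['t'])
E
```

```text
-0.09991379307153234
s 0.004 fn -1.5 fu -0.4 fy 1.1 erru -0.0003
s 0.008 fn -1.7 fu -0.4 fy 0.6 erru -0.0002
s 0.012 fn -0.5 fu -0.8 fy 0.7 erru -0.0001
s 0.016 fn -1.1 fu -0.2 fy 1.4 erru -0.0002
s 0.020 fn -0.8 fu 0.1 fy 1.5 erru -0.0002
s 0.021 fn -0.3 fu 0.4 fy 2.0 erru 0.0000
s 0.022 fn -0.6 fu -0.1 fy 0.9 erru -0.0000
s 0.023 fn -1.0 fu -0.9 fy 1.0 erru -0.0000
s 0.024 fn -0.4 fu -0.6 fy 0.8 erru -0.0001
s 0.025 fn -1.3 fu -1.3 fy 1.0 erru -0.0001
s 0.026 fn -0.4 fu 1.3 fy 1.4 erru 0.0006
s 0.027 fn -0.3 fu 4.1 fy 0.6 erru 0.0013
s 0.028 fn -0.6 fu 7.0 fy 0.5 erru 0.0022
s 0.029 fn 0.0 fu 7.7 fy 1.0 erru 0.0030
s 0.030 fn 2.0 fu 9.7 fy -0.4 erru 0.0040
59.2917
```

View pics/w12.png

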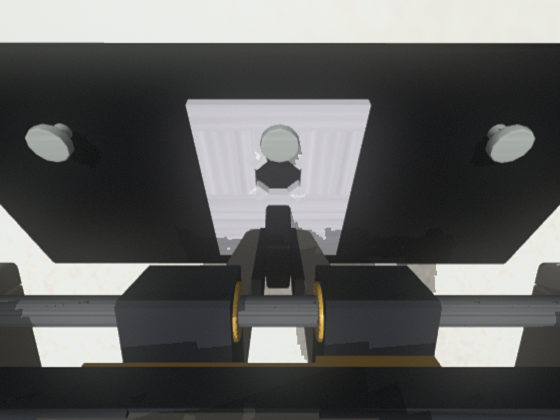

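```bash
cat >> h.py <<'E'
def letgo(pose,l,sl):
    env.movel(pose(sl,l),rate=0.03); env.pause(0.1)
    effector.release()
    back=-RH[:,1]; p=np.array(env.sense()['ee_pos'])
    env.movel(p+0.10*back,rate=0.15)
E
python3 - <<'E'
from h import *
def pose(sl,l): return tcp_of_guard(hang_origin(2,0,l)+0.0013*u-sl*u,u,n)
letgo(pose,0.0025,0.0262)
env.reach([0.45,0.25,0.36],down(173.7))
p,d,P=snap('wrist','w13.png'); np.save('pics/Pw13.npy',P)
for q in ['guard1','guard1_slot']: say(q,tip_of('wrist',q))
for g in [(0.400,0.339),(0.4255,-0.157)]:
    print(rect(P,0.030,0.042,g,0.08)); print(rect(P,0.0022,0.009,g,0.075)[:2])
print(env.sense()['t'])
E
```

```text
guard1 [(array([0.3993, 0.3348, 0.0015]), 0.87), (array([0.617 , 0.1724, 0.0689]), 0.71), (array([ 0.4254, -0.1592,  0.0007]), 0.55)]
guard1_slot [(array([0.4331, 0.3285, 0.001 ]), 0.94)]
(198, ((373.5664367675781, 342.9939880371094), (14.088346481323242, 41.46876907348633), 78.02598571777344), array([0.3741, 0.3424, 0.0348]))
(2171, ((398.6405944824219, 337.5259094238281), (80.1947021484375, 110.11136627197266), 77.32061767578125))
(258, ((398.8585205078125, -155.4437255859375), (15.075952529907227, 41.58018112182617), 89.09393310546875), array([ 0.4001, -0.1541,  0.0338]))
(2072, ((424.55133056640625, -155.99574279785156), (110.34619140625, 82.13041687011719), 0.3281640410423279))
62.7667
```

View pics/w13.png

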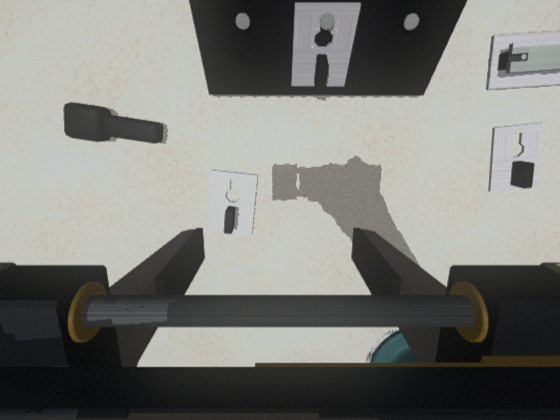

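Guard 2 hangs with its head in the slot at px (326,22). Guard 1 is at (0.399, 0.3375), yaw -12.6°. I'll hang it on screw 1.

```bash
python3 - <<'E'
from h import *
pick((0.3988,0.3375),-12.6)
env.reach(tcp_of_guard(hang_origin(1,0,0.07),u,n),RH)
print(env.sense()['joint_positions'],env.sense()['gripper_width'])
env.movel(tcp_of_guard(hang_origin(1,0,0.024),u,n),rate=0.12); env.pause(0.2)
p,d,P=snap('wrist','w14.png'); np.save('pics/Pw14.npy',P)
hole(P,0.024,1); heads(P); print(env.sense()['t'])
E
```

```text
grasp 66.0167 0.014013343812846949 [0.4572 0.3147 0.8582] [-0.     -0.0001  0.    ]
[-1.279   0.6814  0.9997  1.8816 -0.6773  0.8036 -1.653 ] 0.013905703740772893
plate D 0.027793544723440502 n 18894 U [-0.0673  0.0408] Y [-0.039   0.0406]
 U -0.010 gap -4.96..1.12 mid -1.92 w 6.1  outer mid 0.71
 U -0.006 gap -7.66..9.77 mid 1.05 w 17.4  outer mid 0.78
 U -0.002 gap -11.12..12.76 mid 0.82 w 23.9  outer mid 0.97
 U 0.002 gap -11.37..12.95 mid 0.79 w 24.3  outer mid 0.81
 U 0.006 gap -7.05..8.21 mid 0.58 w 15.3  outer mid 0.95
 U 0.010 gap -4.95..6.57 mid 0.81 w 11.5  outer mid 0.89
 U 0.014 gap -5.30..6.91 mid 0.80 w 12.2  outer mid 0.85
 U 0.018 gap -5.17..6.81 mid 0.82 w 12.0  outer mid 0.88
 U 0.022 gap -5.17..6.74 mid 0.79 w 11.9  outer mid 0.69
 U 0.026 gap -1.25..0.58 mid -0.34 w 1.8  outer mid 0.77
 U 0.030 gap 0.58..1.03 mid 0.81 w 0.4  outer mid 0.88
 centre line gap U -0.011732479478212625 0.027494569523367693
head n 623 U,Y,D -0.00012619039319625885 0.0005151371898161208 0.013129326057709362
tilt [-0.0023  0.0027  0.0278]
head 1 623 ctr mm -0.9872367288801904 0.5972984617698858 mean -0.12619039319625885 0.5151371898161208 D 13.129326057709362
head 2 777 ctr mm -0.996540690090991 -0.015443572575718142 mean 0.05193611978069455 1.1083293217570063 D 13.017738128948293
panel fit D= [-0.0036 -0.0002 -0.    ] top edge 0.03609464246607857
68.7167
```

View pics/w14.png

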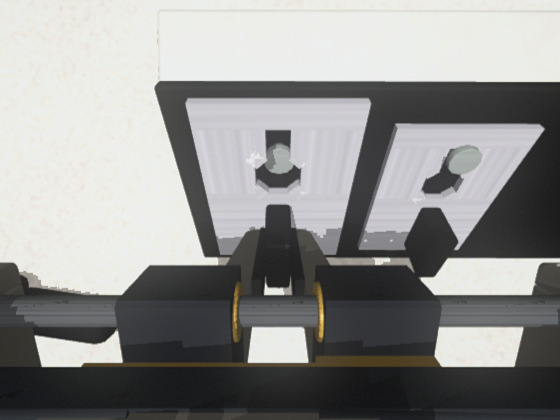

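```bash
python3 - <<'E'
from h import *
l,pose,f0=hang(1,-0.0008,-0.00025,start=0.014)
l=l+0.0018
env.movel(pose(0,l),rate=0.03); env.pause(0.1)
f0=np.array(env.sense()['wrist_force'])
sl=slide(pose,l,f0,maxs=0.031); print(l,sl,env.sense()['t'])
p,d,P=snap('wrist','w15.png')
E
```

```text
l 0.0130 fn -0.1 fu 0.1 fy 0.3 err 0.0000
l 0.0120 fn -0.2 fu -0.1 fy 0.9 err -0.0000
l 0.0110 fn 0.5 fu 0.2 fy 0.0 err -0.0000
l 0.0100 fn 0.2 fu -0.4 fy 0.4 err -0.0000
l 0.0090 fn -0.4 fu 1.6 fy 0.4 err -0.0000
l 0.0080 fn -0.1 fu 0.4 fy 1.0 err -0.0000
l 0.0070 fn -0.6 fu 0.7 fy 1.0 err -0.0000
l 0.0060 fn -0.6 fu 0.1 fy 0.8 err -0.0000
l 0.0050 fn 0.2 fu 0.4 fy -0.1 err -0.0000
l 0.0040 fn -0.9 fu 0.7 fy 0.1 err -0.0000
l 0.0030 fn 0.0 fu -0.7 fy 0.6 err -0.0000
l 0.0020 fn -1.0 fu 0.1 fy 0.5 err -0.0000
l 0.0010 fn 7.5 fu 1.1 fy -0.4 err 0.0007
s 0.004 fn 0.5 fu 0.0 fy -0.2 erru -0.0003
s 0.008 fn 1.0 fu -0.4 fy 0.1 erru -0.0002
s 0.012 fn 0.6 fu 0.2 fy 0.5 erru -0.0002
s 0.016 fn 0.0 fu 0.1 fy -0.9 erru -0.0002
s 0.020 fn 0.7 fu 0.2 fy 0.6 erru -0.0002
s 0.021 fn 1.0 fu 0.8 fy -0.2 erru 0.0001
s 0.022 fn -0.2 fu -0.0 fy 0.0 erru -0.0000
s 0.023 fn -0.5 fu -0.4 fy -0.7 erru -0.0001
s 0.024 fn -0.0 fu 0.7 fy 0.1 erru 0.0001
s 0.025 fn 0.5 fu 2.7 fy -0.2 erru 0.0009
s 0.026 fn -0.3 fu 6.6 fy -0.2 erru 0.0016
s 0.027 fn -0.4 fu 7.7 fy 0.4 erru 0.0025
s 0.028 fn 0.5 fu 9.8 fy -0.2 erru 0.0034
0.0027999999999999965 0.028000000000000008 77.2917
```

View pics/w15.png

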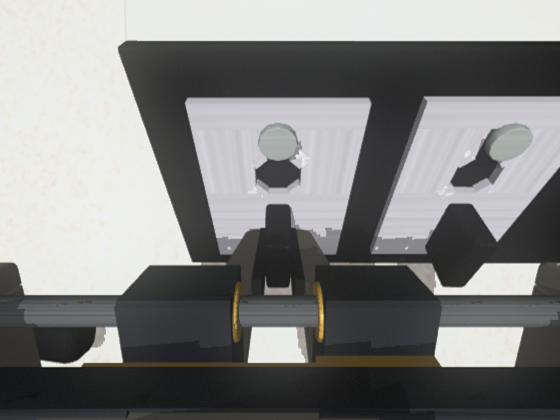

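The head sits at the end of the slot at px (278,143). I'll release, then look at guard 3.

```bash
python3 - <<'E'
from h import *
def pose(sl,l): return tcp_of_guard(hang_origin(1,0,l)-0.0008*u-0.00025*yp-sl*u,u,n)
letgo(pose,0.0025,0.0247)
env.reach([0.45,-0.06,0.36],down(173.7))
p,d,P=snap('wrist','w16.png'); np.save('pics/Pw16.npy',P)
for q in ['guard1','guard1_slot']: say(q,tip_of('wrist',q))
g=(0.4255,-0.157)
print(rect(P,0.030,0.042,g,0.08)); print(rect(P,0.0022,0.009,g,0.075)[:2])
print(env.sense()['t'])
E
```

```text
guard1 [(array([ 0.4243, -0.1587, -0.    ]), 0.94), (array([0.6141, 0.1728, 0.0653]), 0.9), (array([0.6288, 0.2749, 0.0674]), 0.87), (array([ 0.6474, -0.4382,  0.0034]), 0.63)]
guard1_slot [(array([0.6555, 0.273 , 0.0905]), 0.9)]
(213, ((398.5205383300781, -156.39588928222656), (41.884254455566406, 13.854692459106445), 0.6438782215118408), array([ 0.4003, -0.1561,  0.0345]))
(2266, ((424.32623291015625, -156.54302978515625), (110.03175354003906, 80.31632232666016), 0.058638639748096466))
81.3833
```

View pics/w16.png

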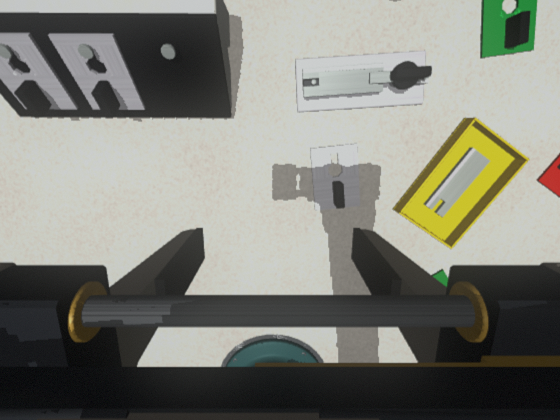

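Guards 1 and 2 are hanging, and guard 3 is at px (337,178), unmoved. I'll pick it and hang it on screw 3.

```bash
python3 - <<'E'
from h import *
pick((0.4244,-0.1566),0.1)
env.reach(tcp_of_guard(hang_origin(3,0,0.07),u,n),RH)
print(env.sense()['joint_positions'],env.sense()['gripper_width'])
env.movel(tcp_of_guard(hang_origin(3,0,0.024),u,n),rate=0.12); env.pause(0.2)
p,d,P=snap('wrist','w17.png'); np.save('pics/Pw17.npy',P)
hole(P,0.024,3); heads(P); print(env.sense()['t'])
E
```

```text
grasp 84.6417 0.013510278259230374 [-0.3105  0.143  -1.0176] [ 0. -0.  0.]
[-1.0972  0.5912  1.1434  2.1021 -0.7877  0.74   -1.1682] 0.013670326664911688
plate D 0.02768571242859927 n 18761 U [-0.0673  0.0405] Y [-0.0394  0.0402]
 U -0.010 gap -5.39..6.21 mid 0.41 w 11.6  outer mid 0.46
 U -0.006 gap -8.58..9.84 mid 0.63 w 18.4  outer mid 0.31
 U -0.002 gap -11.51..12.33 mid 0.41 w 23.8  outer mid 0.52
 U 0.002 gap -11.82..12.54 mid 0.36 w 24.4  outer mid 0.39
 U 0.006 gap -7.49..8.24 mid 0.38 w 15.7  outer mid 0.46
 U 0.010 gap -5.37..6.12 mid 0.37 w 11.5  outer mid 0.39
 U 0.014 gap -5.74..6.49 mid 0.38 w 12.2  outer mid 0.43
 U 0.018 gap -5.62..6.36 mid 0.37 w 12.0  outer mid 0.24
 U 0.022 gap -5.67..6.32 mid 0.32 w 12.0  outer mid 0.31
 U 0.026 gap -5.89..-5.39 mid -5.64 w 0.5  outer mid 0.38
 U 0.030 gap 0.13..0.58 mid 0.36 w 0.5  outer mid 0.32
 centre line gap U -0.012061182505795706 0.026567790741049493
head n 626 U,Y,D -5.535674952779111e-05 -0.00017996467979735457 0.01343532335254428
tilt [-0.0018  0.0022  0.0277]
head 2 791 ctr mm -0.9174542931869147 -0.7509964952753427 mean 0.062817911173933 -1.608934086794943 D 13.296981890755642
head 3 626 ctr mm -1.2161765167325085 -0.5013803168217417 mean -0.055356749527791106 -0.17996467979735456 D 13.435323352544279
panel fit D= [-0.0066  0.0023  0.0004] top edge 0.03588393738315714
87.5667
```

View pics/w17.png

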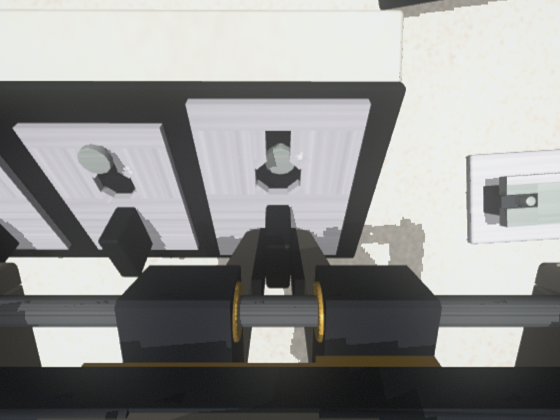

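Similar to the last one: the plate is about +0.6 mm off in y, so I'll shift it by -0.6.

```bash
python3 - <<'E'
from h import *
l,pose,f0=hang(3,-0.0006,-0.0006,start=0.014)
l=l+0.0018
env.movel(pose(0,l),rate=0.03); env.pause(0.1)
f0=np.array(env.sense()['wrist_force'])
sl=slide(pose,l,f0,maxs=0.031); print(l,sl,env.sense()['t'])
p,d,P=snap('wrist','w18.png')
E
```

```text
l 0.0130 fn 0.7 fu -0.1 fy -0.4 err 0.0000
l 0.0120 fn -0.0 fu -0.0 fy 1.0 err -0.0000
l 0.0110 fn -0.4 fu -0.8 fy 0.6 err -0.0000
l 0.0100 fn -0.7 fu -0.9 fy 0.3 err -0.0000
l 0.0090 fn 0.5 fu 0.4 fy 1.2 err -0.0000
l 0.0080 fn -0.0 fu 0.1 fy 0.4 err -0.0000
l 0.0070 fn -0.2 fu 0.4 fy 0.6 err -0.0000
l 0.0060 fn 0.8 fu 0.1 fy 0.4 err -0.0000
l 0.0050 fn -0.1 fu -0.6 fy 0.2 err -0.0000
l 0.0040 fn 0.3 fu 0.2 fy 0.4 err -0.0000
l 0.0030 fn -0.3 fu -0.7 fy 1.3 err -0.0000
l 0.0020 fn 3.8 fu 0.0 fy 0.4 err 0.0001
l 0.0010 fn 17.5 fu 2.8 fy 1.1 err 0.0010
s 0.004 fn -1.0 fu 0.3 fy 0.5 erru -0.0003
s 0.008 fn -0.6 fu 0.7 fy 0.3 erru -0.0001
s 0.012 fn -1.0 fu 0.5 fy 0.6 erru -0.0001
s 0.016 fn -0.4 fu -1.0 fy 0.3 erru -0.0001
s 0.020 fn -1.0 fu -1.0 fy 1.2 erru -0.0002
s 0.021 fn -0.8 fu -0.5 fy -0.2 erru 0.0000
s 0.022 fn -0.1 fu -0.2 fy 0.9 erru -0.0000
s 0.023 fn 0.1 fu 0.1 fy 1.2 erru -0.0000
s 0.024 fn -1.1 fu 1.5 fy 0.2 erru 0.0003
s 0.025 fn -0.7 fu 3.3 fy 0.1 erru 0.0011
s 0.026 fn -0.5 fu 6.7 fy 0.4 erru 0.0018
s 0.027 fn 0.9 fu 8.8 fy 1.6 erru 0.0027
0.0027999999999999965 0.027000000000000007 95.8417
```

View pics/w18.png

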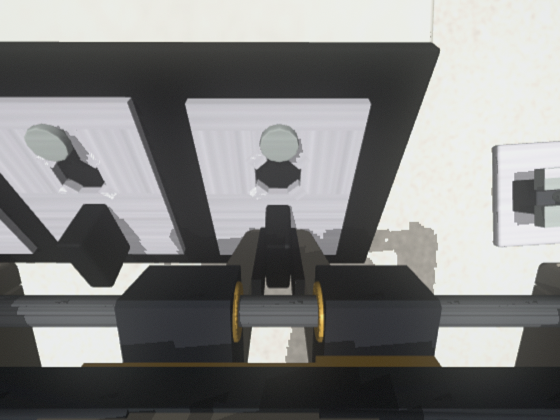

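```bash
python3 - <<'E'
from h import *
def pose(sl,l): return tcp_of_guard(hang_origin(3,0,l)-0.0006*u-0.0006*yp-sl*u,u,n)
letgo(pose,0.0025,0.0242)
# view square onto the panel
T=foot[2]-0.04*u+0.22*n
try: env.reach(T,RH)
except Exception as e: print(e); env.reach([0.58,0.16,0.36],down(173.7))
p,d,P=snap('wrist','w19.png'); np.save('pics/Pw19.npy',P)
D=(P-foot[2])@n;U=(P-foot[2])@u;Y=(P-foot[2])@yp
for k,y0 in ((1,.1046),(2,0),(3,-.1046)):
    m=(D>0.0025)&(D<0.0085)&(abs(Y-y0)<0.052)&(U>-0.1)&(U<0.03)
    q=np.c_[U[m],Y[m]].astype(np.float32)*1000
    r=cv2.minAreaRect(q); h=(abs(D-0.0128)<0.004)&(np.hypot(U,Y-y0)<0.016)
    fit=np.linalg.lstsq(np.c_[U[m],Y[m]-y0,np.ones(m.sum())],D[m],rcond=None)[0]
    print(k,m.sum(),r,'top U',np.percentile(U[m],99.7),'head',U[h].mean(),Y[h].mean()-y0,'Dmed',np.median(D[m]),fit)
print(env.sense()['t'])
snap('side','side2.png')
E
```

```text
1 6353 ((-34.54817581176758, 104.99250793457031), (119.49906158447266, 80.63992309570312), 0.2588878870010376) top U 0.015597901542857765 head -0.0006001422389473101 -0.00021312363601688755 Dmed 0.005383674424070326 [-0.      0.0003  0.0054]
2 6529 ((-33.76398468017578, 3.6964035034179688), (97.3559341430664, 123.40608978271484), 88.64241790771484) top U 0.015545505798866113 head -0.0008134379786163754 9.754589679773166e-05 Dmed 0.005498739960359386 [ 0.0028 -0.0004  0.0056]
3 6344 ((-36.07282257080078, -104.03363037109375), (97.46260070800781, 119.71185302734375), 89.77051544189453) top U 0.015273074170017688 head -0.0010341369248189117 0.0003823375566952142 Dmed 0.005295364039357766 [-0.0014 -0.0014  0.0052]
98.9667
```

View pics/w19.png

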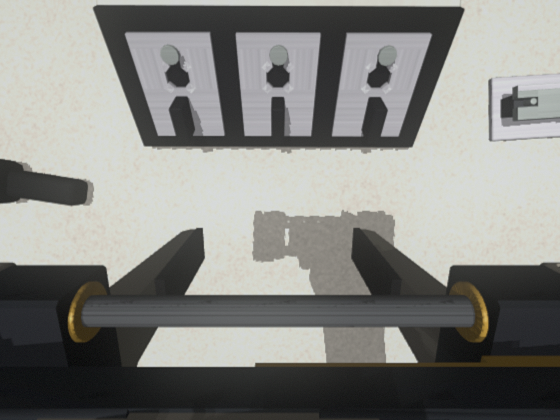

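View pics/side2.png

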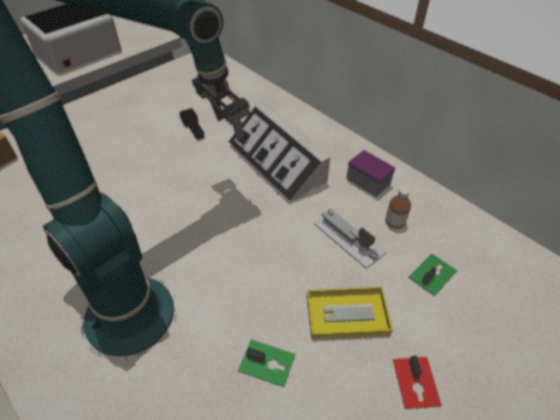

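All three guards lie flat on the panel with their top edges level. The worn blade is in the tray, the bed is locked, and the bystanders and look-alikes haven't moved. I'll hand it in.

```bash
python3 - <<'E'
from h import *
P=np.load('pics/Pw16.npy')
print('knob',rect(P,0.068,0.080,(0.573,-0.26),0.05)[1],'blade',rect(P,0.033,0.0395,(0.577,-0.155),0.062)[1])
workorder.finish_job(); print(env.sense()['t'])
E
```

```text
knob ((573.1358032226562, -259.24871826171875), (49.91621017456055, 14.196380615234375), 87.36730194091797) blade ((578.0895385742188, -162.97427368164062), (105.90748596191406, 40.32891082763672), 87.853759765625)
the job is handed in; nothing more can be done
the job is handed in; nothing more can be done
```

The blade is changed and all three guard plates are hung; I handed the job in at about 99 s on the robot's clock. No verdict was reported.

**Blade:**
- I turned the knob open to about 80° and put the worn blade into the yellow tray. It dropped about 25 mm, because the opened fingers would not fit between the tray walls.
- The new blade lies flat with its notch over the pin, at 87.7–87.9° along the bed; I took the bed as 87.6°.
- The knob is turned back over the blade, with its grip bar at 87.4°, in line with the bed.

**Guards:**
- One guard was knocked a few centimetres aside during the run; I found it again and hung it on screw 1.
- Each guard passed over its screw head and slid about 24–25 mm down until it met the neck at 7–10 N.
- The last view shows all three flat on the panel, with top edges level within 0.3 mm and each head at the slot end.

**Bystanders and look-alikes:** in the final pictures the tip box, bottle, scanner and the green and red look-alikes stand where they were.

**Checks that disagreed:** camera depths read about 1.2 mm low throughout, and the first two guards' measured keyhole positions differed by about 1.5 mm. I used touch to settle contact with the panel and the fully home position. In that last view the fitted plate outlines took in more than the plates, so I relied on the top edges and the picture. The tip box, bottle and scanner were checked only by eye.

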